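# Kit the refit parts for one traction battery cell

### The job

Fill the blue kitting tray with the parts for refitting one battery cell: the black filling plug with the white float dot upright in the large round pocket, the steel pole bolt standing on its head in the small round pocket, the clean copper connector bar flat in the long slot, and the red polarity ring flat over the white post. Leave the plain black terminal cap and the corroded green bar where they lie on the bench.

Things in the scene. Friction and masses are not known exactly. Their poses are not given: they have to be found in the camera images.
- filling_plug: black filling plug stood upright: cap 44 mm dia. from 22 to 42 mm height, on a skirt 34 mm dia. below; white float dot 16 mm across on its flat top; two thin hose nipples (9 mm thick, 31 mm up) stick out along its +y and -y to 35 mm from the axis, so grip the cap along its x. 40 to 65 g. Origin: centre of its underside, z up
- clean_bar: the clean connector bar: flat bright orange copper bar 90 mm long (its y), 24 mm wide (its x), 8 mm thick, with a dark bolt hole near each end. 112 to 182 g. Lies flat; origin at the centre of its underside.
- pole_bolt: the pole bolt: bare steel flanged hex bolt stood on its head, thread up: flange 26 mm in diameter and 3 mm thick at the bottom, hex head to 10 mm height, shank 12 mm in diameter up to 52 mm. 48 to 78 g. Origin at the centre of its underside (the head), z up along the shank.
- red_ring: the red polarity ring: flat red plastic ring, outer diameter 42 mm, hole 28 mm, 10 mm tall, 12 to 20 g. Lies flat; origin at the centre of its underside, on the axis.
- terminal_cap: a look-alike that stays: terminal cap, the same black round cap as the filling plug (44 mm in diameter, 42 mm tall) but with no white dot, and one thick spigot (16 mm) on its +y side reaching 33 mm from the axis. Loose; origin at the centre of its underside.
- corroded_bar: a look-alike that stays: connector bar of the same size as the clean one (90 along y x 24 x 8 mm) but corroded green with pale crust. Loose; origin at the centre of its underside.
- nest_plug: plastic nest 90 (x) x 120 (y) x 16 mm tall, dark grey with yellow base, one of four fixed edge to edge, axes parallel, in the blue tray (rim no higher than the nests). Origin: centre of its underside, z up. This one has the large round pocket: 60 mm in diameter in its middle, 10 mm deep, yellow floor 6 mm above its underside.
- nest_bolt: plastic nest 90 (x) x 120 (y) x 16 mm tall, dark grey with yellow base, one of four fixed edge to edge, axes parallel, in the blue tray (rim no higher than the nests). Origin: centre of its underside, z up. This one has the small round pocket: 44 mm in diameter in its middle, 10 mm deep, yellow floor 6 mm above its underside.
- nest_bar: plastic nest 90 (x) x 120 (y) x 16 mm tall, dark grey with yellow base, one of four fixed edge to edge, axes parallel, in the blue tray (rim no higher than the nests). Origin: centre of its underside, z up. Has the long slot: 106 mm along its y, 40 mm along its x, central, 10 mm deep, floor 6 mm above the underside; a finger groove 44 mm wide, as deep, crosses it along x
- nest_ring: plastic nest 90 (x) x 120 (y) x 16 mm tall, dark grey with yellow base, one of four fixed edge to edge, axes parallel, in the blue tray (rim no higher than the nests). Origin: centre of its underside, z up. This one has no pocket but a white upright post in its middle, 12 mm in diameter, 22 mm tall, on its flat top 16 mm above its underside (a thin yellow disc round the post's foot).
Not all that is in view belongs to the job. Of the things shaped like the clean_bar, the orange one is meant.

How it is judged:
By the outcome, as a careful person would: the job done as asked, in the order asked, and still so for the second after the job is handed in, with the robot touching nothing.
It also fails if it takes over 102 s, if anything falls off the work surface, if the arm or the gripper's body presses on something with over 40 N, if the wrist force passes 120 N, or if a joint passes its speed limit or range.

### The arm

A 6-joint arm with a two-finger parallel gripper is mounted at the origin on the work surface. World frame = base frame: x ahead of the robot, y to its left, z up, the work surface at z = 0. Lengths are in m, angles in rad, forces in N, time in s.
With the tool pointing down it reaches from about 0.3 to 0.875 m from the base axis. Payload 6.4 kg.
Tool frame: the origin (TCP) lies between the finger pads; the fingertips stand 14 mm ahead of it and the grasp point (between the pads) lies 5 mm behind it; z points along the fingers, y is the direction in which the jaws open and shut (so a half turn about z gives the same grasp; the last joint's range is limited). The gripper opens to 88 mm and grips with 3 to 60 N. Pads are 18 mm wide; open, the fingers measure 123 mm over their backs; the gripper's body (75 mm by 187 mm) begins 45 mm behind the grasp point.
Start: joints at [1.119, 0.181, 1.607, -0, 1.354, -0.206], TCP at [0.14, 0.558, 0.253] pointing down, gripper open.
Joint ranges: [-2.99, 2.99], [-0.89, 2.07], [0.3, 2.58], [-1.14, 4.28], [0, 2.63], [-3.12, 3.12]. Speed limits (rad/s): [2.57, 2.57, 3.01, 3.14, 3.14, 3.14].

### API

Orientations are given as a unit quaternion [x, y, z, w].
In Python, from workcell import env gives the robot as it stands.
- The arm moves only by the tool apply_moves, never from a script. Its argument "increments" is a list of rows, each an object of numbers: "grip": the closure, from 0 (fully open) to 1 (shut); "dx", "dy", "dz": the shift along the world's x, y, z in m; "turn": the turn about the world's z in rad. In form: [{"grip": .., "dx": .., "dy": .., "dz": .., "turn": ..}, ...]. A call has 1 to 8 rows; each row shifts and turns the pose as measured when the row begins; what a row does not reach is not made up. A row lasts 1/8 s, in which the tool goes at most 62.5 mm and 10.7 degrees, less where a joint would pass 70% of its speed; a pose out of reach is approached as far as the arm can. A call is refused whole if a number of a shift passes 0.0625 or a number of a turn 0.188, either way. A call with a gripper value outside its range is refused whole. The fingers move at their own pace and stop on an object; the grip force is fixed at half the most. Time passes only in rows, so rows that do not move let the fingers close. It gives the time, the measured TCP pose, the force and the opening at its end, in the units of the state.
- env.state(): the state, without advancing time (a new reading comes with each control period).
- env.camera(name): name is "scene" or "top"; returns a dict with "image" (420x560x3 uint8, red, green, blue), "depth" (420x560 float32, m along the optical axis (not along the pixel's ray), 0 where there is no reading), "camera_matrix" (3x3 intrinsics, pixels), "D" ([k1, k2, p1, p2, k3] as OpenCV has them; the pictures are not rectified), "rvec" (rotation vector, rad) and "tvec" (3), from world to camera coordinates, as OpenCV has them. Camera axes: x right, y down, z forward; pixel columns grow to the right and rows downward; lengths in m; the calibration is good to about 2 mm. A picture is of the moment at which its call begins.
- env.sign_off(): hands the job in, once; it reports no verdict.
Trained networks look in a picture, given as the dict that the camera call returned (one of the last four; its "shot" number tells which), for a name from the list of things; names that differ only in an ending like _2 or _b are one class to them, and where a whole thing is asked for, a point or a joint stands for the part that bears it (a point fixed in the world has none). Each returns a list of dicts, best first, with "conf" (0 to 1); they miss things now and then, are a little off and sometimes report something else, mostly with a low value. They report only what shows in the picture. A call takes as long as a camera call. They do not tell look-alikes from the thing itself.
- env.spot_in(query, picture): "extent" ([centre column, centre row, width, height] in pixels, round what is visible of it).
- env.trace(query, picture): "mask" (420x560 bool, what is visible of it) and "extent" ([centre column, centre row, width, height] in pixels, round what is visible of it).
- env.pinpoint(query, picture): "pixel" ([column, row] in pixels: a listed point, or the origin of a listed thing).
The state is a dict: "clock": time; "joints": joint angles; "qd": joint speeds; "tau": joint torques, N m; "tcp_pos": TCP position; "orientation": TCP orientation; "ft_force": force on the tool from outside, world axes, zero at the start; "ft_torque": the same for the moment, N m; "width": opening from 0.0 (shut) to 1.0 (fully open).
Only numpy, scipy, OpenCV 4.12 (cv2) and the standard library are available. Lean on these libraries where they do the work, as an engineer would, in place of code of your own. Each camera call takes 0.05 s, during which the arm holds its last target.

## Working session

There is one attempt and no reset: what is moved stays moved. The work goes in short steps, Python scripts to look and compute and a tool call to move; the robot and the scene stay as the last step left them, time stands still between calls to the robot, and variables do not carry over. Pictures are saved under pics/ and viewed, and the job is handed in when it is done.

Besides the shell and the picture viewer there is one more tool, called after "Call:" by a JSON object that holds its "api" and its "payload". apply_moves: Moves the arm, as the interface text tells. Its arguments: {"type":"object","properties":{"increments":{"type":"array","items":{"type":"object","properties":{"grip":{"type":"number"},"dx":{"type":"number"},"dy":{"type":"number"},"dz":{"type":"number"},"turn":{"type":"number"}}}}},"required":["increments"]}

```bash
mkdir -p pics; ls; cat > h.py <<'E'
import numpy as np, cv2
from workcell import env
def save(n,im): cv2.imwrite('pics/'+n+'.png',cv2.cvtColor(im,cv2.COLOR_RGB2BGR))
def cloud(p):
    K=np.array(p['camera_matrix'],float);D=np.array(p['D'],float)
    h,w=p['depth'].shape
    u,v=np.meshgrid(np.arange(w),np.arange(h))
    uv=np.stack([u,v],-1).reshape(-1,1,2).astype(float)
    n=cv2.undistortPoints(uv,K,D).reshape(h,w,2)
    z=p['depth'].astype(float)
    c=np.dstack([n[...,0]*z,n[...,1]*z,z])
    R,_=cv2.Rodrigues(np.array(p['rvec'],float));t=np.array(p['tvec'],float).ravel()
    return (c-t)@R   # world
def ray(p,px,z):
    K=np.array(p['camera_matrix'],float);D=np.array(p['D'],float)
    n=cv2.undistortPoints(np.array([[px]],float),K,D).ravel()
    R,_=cv2.Rodrigues(np.array(p['rvec'],float));t=np.array(p['tvec'],float).ravel()
    o=-R.T@t;d=R.T@np.array([n[0],n[1],1.]);return o+d*(z-o[2])/d[2]
E
python3 - <<'E'
from h import *
s=env.state();print({k:np.round(v,3) for k,v in s.items()})
import pickle
for n in('top','scene'):
    p=env.camera(n);save(n+'0',p['image']);pickle.dump(p,open(n+'0.pkl','wb'))
    print(n,p['shot'],p['tvec'],p['rvec'])
    for q in ['filling_plug','clean_bar','pole_bolt','red_ring','terminal_cap','corroded_bar','nest_plug','nest_bolt','nest_bar','nest_ring']:
        print(q,[(np.round(d['pixel']),round(d['conf'],2)) for d in env.pinpoint(q,p)][:3])
E
```

```text
pics
{'clock': np.float64(0.0), 'joints': array([ 1.119,  0.182,  1.608, -0.   ,  1.354, -0.206]), 'qd': array([ 0.001,  0.001, -0.   ,  0.   ,  0.   ,  0.   ]), 'tau': array([-2.0000e-03, -4.3385e+01, -3.4186e+01,  7.0000e-02,  3.8000e-02,
       -0.0000e+00]), 'tcp_pos': array([0.14 , 0.557, 0.252]), 'orientation': array([ 0.123,  0.992, -0.001, -0.   ]), 'ft_force': array([-0.319, -1.05 , -0.512]), 'ft_torque': array([-0.002,  0.029, -0.012]), 'width': np.float64(1.001)}
top 1 [-0.02286353  0.459174    0.9310955 ] [ 2.12748047 -2.13771087  0.19583841]
filling_plug [(array([298., 145.]), 0.83), (array([422., 208.]), 0.63)]
clean_bar [(array([274.,  96.]), 0.84), (array([392., 314.]), 0.83), (array([297., 221.]), 0.68)]
pole_bolt [(array([414., 152.]), 0.45)]
red_ring [(array([420., 207.]), 0.48)]
terminal_cap [(array([364., 201.]), 0.69)]
corroded_bar [(array([201., 200.]), 0.72)]
nest_plug [(array([150., 213.]), 0.82)]
nest_bolt [(array([204., 200.]), 0.82)]
nest_bar [(array([190., 160.]), 0.65)]
nest_ring [(array([143., 176.]), 0.61), (array([418., 208.]), 0.33)]
scene 2 [-0.21371938 -0.27066261  1.1746341 ] [ 2.06399654  1.25416553 -0.51339536]
filling_plug [(array([276., 275.]), 0.75)]
clean_bar [(array([246., 217.]), 0.7), (array([328., 308.]), 0.7), (array([166., 220.]), 0.64)]
pole_bolt [(array([137., 327.]), 0.52)]
red_ring [(array([121., 270.]), 0.8)]
terminal_cap [(array([186., 255.]), 0.63)]
corroded_bar [(array([203., 301.]), 0.64)]
nest_plug [(array([365., 172.]), 0.95)]
nest_bolt [(array([331., 199.]), 0.87)]
nest_bar [(array([364., 220.]), 0.81), (array([242., 219.]), 0.3)]
nest_ring [(array([397., 194.]), 0.88)]
```

View pics/top0.png

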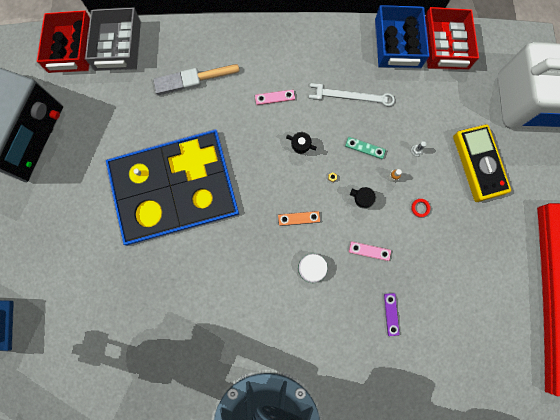

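View pics/scene0.png

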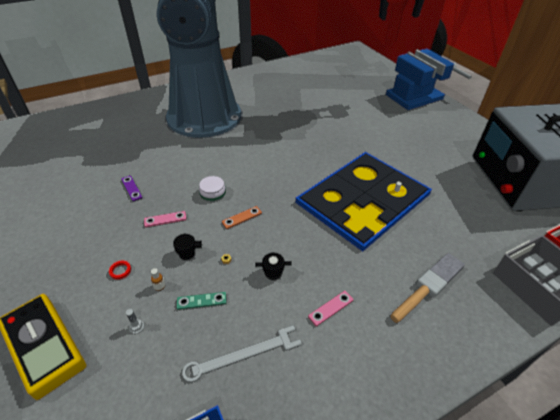

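The top view shows these candidates:

| Target | Choose | Leave |
|---|---|---|
| Filling plug | black body with white dot (301,142) | black cap, no dot (364,197) |
| Pole bolt | steel bolt (419,149) | brass/orange bolt (396,175), nut (333,177) |
| Clean bar | orange bar (299,218) | pink bars (275,97) and (370,251), purple (392,314), green (365,148) |
| Red ring | red ring (421,208) | none |

The nests in the top view are plug (149,213), bolt (203,199), bar (194,160) and ring (139,173). Next I'll check these in a crop and measure.

```bash
python3 - <<'E'
from h import *
import pickle
T=pickle.load(open('top0.pkl','rb'));S=pickle.load(open('scene0.pkl','rb'))
save('crop1',np.hstack([cv2.resize(T['image'][120:240,260:440],None,fx=3,fy=3,interpolation=cv2.INTER_CUBIC)]))
save('crop2',cv2.resize(S['image'][190:340,100:300],None,fx=4,fy=4,interpolation=cv2.INTER_CUBIC))
save('crop3',cv2.resize(T['image'][125:250,100:245],None,fx=4,fy=4,interpolation=cv2.INTER_CUBIC))
for nm,p in(('T',T),('S',S)):
    W=cloud(p);hsv=cv2.cvtColor(p['image'],cv2.COLOR_RGB2HSV);H,s,v=[hsv[...,i].astype(int) for i in range(3)]
    X,Y,Z=W[...,0],W[...,1],W[...,2]
    ok=p['depth']>0
    tb=ok&(X>.25)&(X<.9)&(abs(Y)<.6)
    print(nm,'table z',np.median(Z[tb&(abs(Z)<.02)]))
    def rep(name,m,mn=8):
        n,l,st,c=cv2.connectedComponentsWithStats(m.astype(np.uint8),connectivity=8)
        for i in range(1,n):
            if st[i,4]<mn: continue
            q=W[l==i];r=cv2.minAreaRect((q[:,:2]*1000).astype(np.float32))
            print(' ',name,'px',np.round(c[i]),'n',st[i,4],'mean',np.round(q.mean(0)*1000,1),'rect',np.round(r[0],1),np.round(r[1],1),round(r[2],1),'z5-95',np.round(np.percentile(q[:,2],[5,50,95])*1000,1))
    rep('orange',tb&(H>4)&(H<16)&(s>130)&(v>110)&(Z<.05),30)
    rep('red',tb&((H<5)|(H>174))&(s>150)&(v>90),20)
    rep('blk',tb&(v<70)&(Z>.015)&(Z<.06),50)
    rep('plugtop',tb&(Z>.037)&(Z<.05),20)
    rep('yellow',tb&(H>22)&(H<35)&(s>150)&(v>120)&(Y>.05),30)
    rep('steel',tb&(Z>.012)&(Z<.07)&(s<60)&(v>80)&(Y<0),8)
    rep('blue',tb&(H>100)&(H<125)&(s>150)&(Y>.05),60)
E
```

```text
T table z 0.0004782048476891636
  orange px [299. 218.] n 303 mean [436.6 -71.3   8.2] rect [437.1 -70.8] [23.7 88.8] 4.5 z5-95 [ 5.1  8.3 11. ]
  red px [455.  43.] n 749 mean [ 848.5 -448.4   37.8] rect [ 848.8 -452.2] [102.2 138. ] 0.1 z5-95 [ 1.5 44.7 61.1]
  red px [63. 47.] n 374 mean [844.8 482.2  38.1] rect [847.7 499.2] [103.4 142.5] 0.6 z5-95 [ 0.9 56.1 61.8]
  red px [81. 66.] n 56 mean [799.  438.7  22. ] rect [798.  442.4] [ 8.8 29.3] 17.8 z5-95 [ 6.1 19.7 44.4]
  red px [ 54. 114.] n 66 mean [666.1 475.1  55.5] rect [666.6 475.8] [17.8 17.2] 67.8 z5-95 [45.3 56.9 60.5]
  red px [502. 183.] n 23 mean [ 508.7 -523.1   38.4] rect [ 509. -523.] [ 9.1 11.5] 60.6 z5-95 [35.8 38.1 41.1]
  red px [421. 207.] n 157 mean [ 458.6 -341.6    9.4] rect [ 458.5 -340.6] [40.6 39.3] 83.9 z5-95 [ 5.2  9.7 12.9]
  blk px [124.  50.] n 404 mean [827.4 329.9  39.5] rect [822.5 335.8] [ 74.8 145.8] 44.3 z5-95 [17.7 40.8 56.7]
  blk px [92. 41.] n 233 mean [857.1 411.6  37.6] rect [853.8 411.8] [ 4.8 91. ] 89.7 z5-95 [17.5 38.1 56.5]
  blk px [412.  39.] n 364 mean [ 858.9 -344.6   31.8] rect
[... 9802 characters left out ...]
4]
  steel px [ 32. 331.] n 454 mean [ 548.7 -493.4   42.9] rect [ 547.5 -494.7] [43.5 41.1] 58.3 z5-95 [40.5 42.7 46. ]
  steel px [ 45. 358.] n 1158 mean [ 603.9 -479.9   38.9] rect [ 602.7 -479.8] [54.6 55.4] 14.6 z5-95 [37.3 39.  40.6]
  steel px [196. 415.] n 25 mean [ 794.  -298.7   46.8] rect [ 794.2 -297.9] [ 2.4 24.9] 1.8 z5-95 [44.2 47.2 48.4]
  steel px [206. 418.] n 17 mean [ 803.8 -288.6   46.1] rect [ 803.9 -289.2] [8.3 2.5] 87.1 z5-95 [41.4 46.4 49.6]
  blue px [423.  78.] n 104 mean [257.4 589.5 103.1] rect [256.3 590.8] [17.5 12.6] 88.9 z5-95 [ 80.8 103.8 124.3]
  blue px [358. 211.] n 1246 mean [544.  166.2  15.1] rect [510.4 207.3] [198.7 260.7] 15.3 z5-95 [ 6.6 16.7 19.9]
```

View pics/crop1.png

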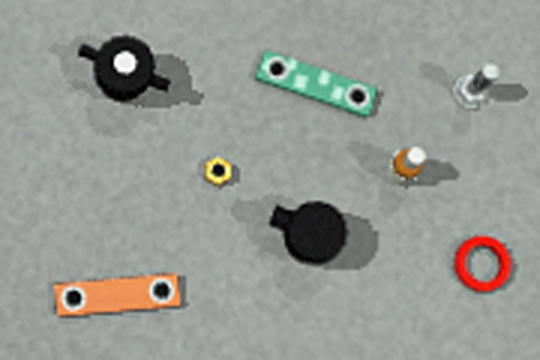

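View pics/crop2.png

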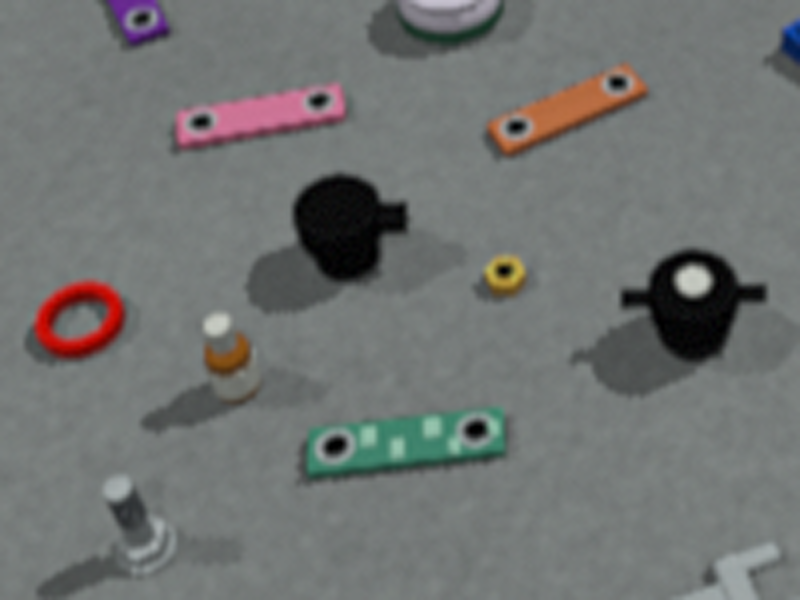

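View pics/crop3.png

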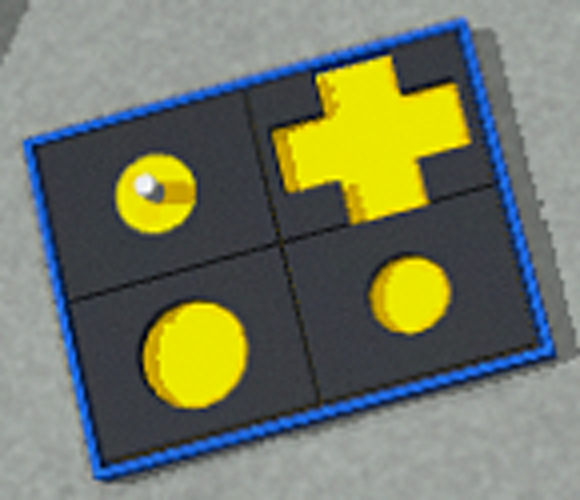

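The crops confirm the choices: the plug with the white dot (top 301,142), the steel flanged bolt (419,149), the orange bar (299,218) and the red ring (421,208). The nests fit a tray at yaw 15.3°. One more measurement on saved data gives the plug nipple yaw.

```bash
python3 - <<'E'
from h import *
import pickle
for n in('top0','scene0'):
    p=pickle.load(open(n+'.pkl','rb'));W=cloud(p)
    c=np.array([.601,-.0775]);d=W[...,:2]-c;r=np.hypot(d[...,0],d[...,1])
    m=(r>.026)&(r<.04)&(W[...,2]>.02)&(W[...,2]<.045)
    a=np.arctan2(d[m][:,1],d[m][:,0]);a=np.degrees(np.angle(np.exp(2j*a).mean())/2)
    print(n,m.sum(),'nipple axis deg',a)
    W2=W[(np.abs(W[...,0]-.438)<.07)&(np.abs(W[...,1]+.0725)<.07)&(W[...,2]>.005)&(W[...,2]<.013)][:,:2]*1000
    print(cv2.minAreaRect(W2.astype(np.float32)), W2.mean(0), np.linalg.eigh(np.cov(W2.T))[1][:,1])
E
```

```text
top0 36 nipple axis deg 65.78727504244281
((440.9114685058594, -77.22002410888672), (105.83659362792969, 121.44538879394531), 5.03774881362915) [437.00135932 -71.00138906] [-0.07278959  0.99734732]
scene0 46 nipple axis deg 65.87126209492716
((439.34405517578125, -72.78583526611328), (27.081684112548828, 90.58991241455078), 4.7515997886657715) [440.07959812 -74.28828508] [-0.07993682  0.99679993]
```

Call:
{"api": "apply_moves", "payload": {"increments": [{"dx":0.035,"dy":-0.0485,"turn":-0.13,"grip":0},{"dx":0.035,"dy":-0.0485,"turn":-0.13,"grip":0},{"dx":0.035,"dy":-0.0485,"turn":-0.13,"grip":0},{"dx":0.035,"dy":-0.0485,"turn":-0.13,"grip":0},{"dx":0.035,"dy":-0.0485,"turn":-0.13,"grip":0},{"dx":0.035,"dy":-0.0485,"turn":-0.13,"grip":0},{"dx":0.035,"dy":-0.0485,"turn":-0.13,"grip":0},{"dx":0.035,"dy":-0.0485,"turn":-0.13,"grip":0}]}}

```text
$.increments[0]: bad value
```

Call:
{"api": "apply_moves", "payload": {"increments": [{"dx":0.035,"dy":-0.0485,"dz":0.0,"turn":-0.13,"grip":0.0},{"dx":0.035,"dy":-0.0485,"dz":0.0,"turn":-0.13,"grip":0.0},{"dx":0.035,"dy":-0.0485,"dz":0.0,"turn":-0.13,"grip":0.0},{"dx":0.035,"dy":-0.0485,"dz":0.0,"turn":-0.13,"grip":0.0},{"dx":0.035,"dy":-0.0485,"dz":0.0,"turn":-0.13,"grip":0.0},{"dx":0.035,"dy":-0.0485,"dz":0.0,"turn":-0.13,"grip":0.0},{"dx":0.035,"dy":-0.0485,"dz":0.0,"turn":-0.13,"grip":0.0},{"dx":0.035,"dy":-0.0485,"dz":0.0,"turn":-0.13,"grip":0.0}]}}

```text
clock: 2.1
tcp_pos: [0.4245, 0.1605, 0.2544]
orientation: [0.609, 0.793, 0.003, 0.003]
ft_force: [0.5, 0.4, -0.7]
width: 1.0
```

Call:
{"api": "apply_moves", "payload": {"increments": [{"dx":0.03,"dy":-0.04,"dz":-0.02,"turn":-0.115,"grip":0.0},{"dx":0.03,"dy":-0.04,"dz":-0.02,"turn":-0.115,"grip":0.0},{"dx":0.03,"dy":-0.04,"dz":-0.02,"turn":-0.115,"grip":0.0},{"dx":0.03,"dy":-0.04,"dz":-0.02,"turn":-0.115,"grip":0.0},{"dx":0.03,"dy":-0.04,"dz":-0.02,"turn":-0.115,"grip":0.0},{"dx":0.026,"dy":-0.038,"dz":-0.02,"turn":-0.11,"grip":0.0},{"dx":0.0,"dy":0.0,"dz":0.0,"turn":0.0,"grip":0.0}]}}

```text
clock: 2.98
tcp_pos: [0.6084, -0.0906, 0.1319]
orientation: [0.849, 0.529, 0.003, 0.006]
ft_force: [0.1, 0.0, -0.2]
width: 0.997
```

```bash
cat > st.py <<'E'
from h import *
import sys
s=env.state();q=s['orientation'];p=s['tcp_pos']
psi=2*np.degrees(np.arctan2(q[1],q[0]))-90
tx,ty,tz,tp=map(float,sys.argv[1:5])
print('t',s['clock'],'psi',round(psi,2),'pos',np.round(p,4),'F',np.round(s['ft_force'],1),'w',s['width'])
dp=(tp-psi+90)%180-90
print('go',np.round(np.array([tx,ty,tz])-p,4),'turn',round(np.radians(dp),3))
E
python3 st.py .601 -.0775 .029 -24.2
```

```text
t 2.975 psi -26.12 pos [ 0.6084 -0.0906  0.1319] F [ 0.1  0.  -0.2] w 0.9971618203847148
go [-0.0074  0.0131 -0.1029] turn 0.033
```

Call:
{"api": "apply_moves", "payload": {"increments": [{"dx":-0.007,"dy":0.013,"dz":-0.02,"turn":0.033,"grip":0.0},{"dx":0.0,"dy":0.0,"dz":-0.03,"turn":0.0,"grip":0.0},{"dx":0.0,"dy":0.0,"dz":0.0,"turn":0.0,"grip":0.0}]}}

```text
clock: 3.35
tcp_pos: [0.6009, -0.076, 0.0822]
orientation: [0.839, 0.545, 0.004, 0.006]
ft_force: [-0.8, 0.1, 0.5]
width: 1.003
```

```bash
python3 st.py .601 -.0775 .029 -24.2
```

```text
t 3.35 psi -24.01 pos [ 0.6009 -0.076   0.0822] F [-0.8  0.1  0.5] w 1.003231857404325
go [ 0.0001 -0.0015 -0.0532] turn -0.003
```

Call:
{"api": "apply_moves", "payload": {"increments": [{"dx":0.0,"dy":-0.0015,"dz":-0.025,"turn":0.0,"grip":0.0},{"dx":0.0,"dy":0.0,"dz":-0.02,"turn":0.0,"grip":0.0},{"dx":0.0,"dy":0.0,"dz":-0.008,"turn":0.0,"grip":0.0},{"dx":0.0,"dy":0.0,"dz":0.0,"turn":0.0,"grip":0.0}]}}

```text
clock: 3.85
tcp_pos: [0.6038, -0.0766, 0.0332]
orientation: [0.838, 0.546, 0.006, 0.009]
ft_force: [-0.1, -0.1, 0.7]
width: 1.0
```

```bash
python3 st.py .601 -.0775 .029 -24.2
```

```text
t 3.85 psi -23.83 pos [ 0.6038 -0.0766  0.0332] F [-0.1 -0.1  0.7] w 0.9998630815369359
go [-0.0028 -0.0009 -0.0042] turn -0.007
```

Call:
{"api": "apply_moves", "payload": {"increments": [{"dx":-0.003,"dy":-0.001,"dz":-0.004,"turn":0.0,"grip":0.0},{"dx":0.0,"dy":0.0,"dz":0.0,"turn":0.0,"grip":1.0},{"dx":0.0,"dy":0.0,"dz":0.0,"turn":0.0,"grip":1.0},{"dx":0.0,"dy":0.0,"dz":0.0,"turn":0.0,"grip":1.0},{"dx":0.0,"dy":0.0,"dz":0.0,"turn":0.0,"grip":1.0}]}}

```text
clock: 4.47
tcp_pos: [0.6022, -0.0782, 0.0313]
orientation: [0.838, 0.546, 0.007, 0.01]
ft_force: [-0.5, -0.1, 0.7]
width: 0.573
```

```bash
python3 st.py .601 -.0775 .029 -24.2
```

```text
t 4.475 psi -23.83 pos [ 0.6022 -0.0782  0.0313] F [-0.5 -0.1  0.7] w 0.5728132829313165
go [-0.0012  0.0007 -0.0023] turn -0.006
```

Call:
{"api": "apply_moves", "payload": {"increments": [{"dx":0.0,"dy":0.0,"dz":0.0,"turn":0.0,"grip":1.0},{"dx":0.0,"dy":0.0,"dz":0.0,"turn":0.0,"grip":1.0},{"dx":0.0,"dy":0.0,"dz":0.0,"turn":0.0,"grip":1.0}]}}

```text
clock: 4.85
tcp_pos: [0.6022, -0.0782, 0.0314]
orientation: [0.838, 0.546, 0.007, 0.01]
ft_force: [0.7, -0.2, 0.3]
width: 0.492
```

```bash
python3 st.py .4503 .2555 .12 -24.2
```

```text
t 4.85 psi -23.82 pos [ 0.6022 -0.0782  0.0314] F [ 0.7 -0.2  0.3] w 0.4921282000972599
go [-0.1519  0.3337  0.0886] turn -0.007
```

Call:
{"api": "apply_moves", "payload": {"increments": [{"dx":0.0,"dy":0.0,"dz":0.03,"turn":0.0,"grip":1.0},{"dx":0.0,"dy":0.0,"dz":0.05,"turn":0.0,"grip":1.0},{"dx":-0.024,"dy":0.052,"dz":0.01,"turn":0.0,"grip":1.0},{"dx":-0.024,"dy":0.052,"dz":0.0,"turn":0.0,"grip":1.0},{"dx":-0.024,"dy":0.052,"dz":0.0,"turn":0.0,"grip":1.0},{"dx":-0.024,"dy":0.052,"dz":0.0,"turn":0.0,"grip":1.0},{"dx":-0.024,"dy":0.052,"dz":0.0,"turn":0.0,"grip":1.0},{"dx":0.0,"dy":0.0,"dz":0.0,"turn":0.0,"grip":1.0}]}}

```text
clock: 5.85
tcp_pos: [0.4776, 0.188, 0.1241]
orientation: [0.839, 0.545, 0.008, 0.01]
ft_force: [-0.3, -0.7, -0.6]
width: 0.493
```

```bash
python3 st.py .4503 .2555 .12 -24.2
```

```text
t 5.85 psi -24.0 pos [0.4776 0.188  0.1241] F [-0.3 -0.7 -0.6] w 0.49252235050219995
go [-0.0273  0.0675 -0.0041] turn -0.004
```

Call:
{"api": "apply_moves", "payload": {"increments": [{"dx":-0.017,"dy":0.041,"dz":0.0,"turn":0.0,"grip":1.0},{"dx":-0.01,"dy":0.023,"dz":0.0,"turn":0.0,"grip":1.0},{"dx":0.0,"dy":0.0,"dz":0.0,"turn":0.0,"grip":1.0}]}}

```text
clock: 6.22
tcp_pos: [0.4515, 0.2521, 0.1245]
orientation: [0.839, 0.544, 0.009, 0.011]
ft_force: [0.4, 0.4, -0.4]
width: 0.488
```

```bash
python3 st.py .4503 .2555 .044 -24.2
```

```text
t 6.225 psi -24.02 pos [0.4515 0.2521 0.1245] F [ 0.4  0.4 -0.4] w 0.48798996302859843
go [-0.0012  0.0034 -0.0805] turn -0.003
```

Call:
{"api": "apply_moves", "payload": {"increments": [{"dx":-0.001,"dy":0.003,"dz":-0.03,"turn":0.0,"grip":1.0},{"dx":0.0,"dy":0.0,"dz":-0.03,"turn":0.0,"grip":1.0},{"dx":0.0,"dy":0.0,"dz":-0.013,"turn":0.0,"grip":1.0},{"dx":0.0,"dy":0.0,"dz":0.0,"turn":0.0,"grip":1.0}]}}

```text
clock: 6.72
tcp_pos: [0.4546, 0.2511, 0.0508]
orientation: [0.84, 0.543, 0.01, 0.012]
ft_force: [0.2, 0.2, -0.1]
width: 0.487
```

```bash
python3 st.py .4503 .2555 .042 -24.2
```

```text
t 6.725 psi -24.21 pos [0.4546 0.2511 0.0508] F [ 0.2  0.2 -0.1] w 0.4873676132242185
go [-0.0043  0.0044 -0.0088] turn 0.0
```

Call:
{"api": "apply_moves", "payload": {"increments": [{"dx":-0.004,"dy":0.004,"dz":-0.008,"turn":0.0,"grip":1.0},{"dx":0.0,"dy":0.0,"dz":0.0,"turn":0.0,"grip":1.0}]}}

```text
clock: 6.98
tcp_pos: [0.4517, 0.255, 0.0438]
orientation: [0.84, 0.543, 0.011, 0.013]
ft_force: [0.3, -0.1, -0.4]
width: 0.484
```

```bash
python3 st.py .4503 .2555 .042 -24.2
```

```text
t 6.975 psi -24.27 pos [0.4517 0.255  0.0438] F [ 0.3 -0.1 -0.4] w 0.48415992715330497
go [-0.0014  0.0005 -0.0018] turn 0.001
```

Call:
{"api": "apply_moves", "payload": {"increments": [{"dx":0.0,"dy":0.0,"dz":-0.0025,"turn":0.0,"grip":1.0},{"dx":0.0,"dy":0.0,"dz":0.0,"turn":0.0,"grip":0.2},{"dx":0.0,"dy":0.0,"dz":0.0,"turn":0.0,"grip":0.2},{"dx":0.0,"dy":0.0,"dz":0.0,"turn":0.0,"grip":0.2},{"dx":0.0,"dy":0.0,"dz":0.0,"turn":0.0,"grip":0.2}]}}

```text
clock: 7.6
tcp_pos: [0.4531, 0.2557, 0.0429]
orientation: [0.84, 0.543, 0.013, 0.013]
ft_force: [-0.1, 0.2, 0.6]
width: 0.797
```

```bash
python3 st.py .4503 .2555 .042 -24.2
```

```text
t 7.6 psi -24.22 pos [0.4531 0.2557 0.0429] F [-0.1  0.2  0.6] w 0.7973475218746269
go [-0.0028 -0.0002 -0.0009] turn 0.0
```

Call:
{"api": "apply_moves", "payload": {"increments": [{"dx":0.0,"dy":0.0,"dz":0.05,"turn":0.0,"grip":0.2},{"dx":0.0,"dy":0.0,"dz":0.05,"turn":0.0,"grip":0.2},{"dx":0.013,"dy":-0.056,"dz":0.0,"turn":0.07,"grip":0.4},{"dx":0.013,"dy":-0.056,"dz":0.0,"turn":0.07,"grip":0.4},{"dx":0.013,"dy":-0.056,"dz":0.0,"turn":0.07,"grip":0.4},{"dx":0.013,"dy":-0.056,"dz":0.0,"turn":0.07,"grip":0.4},{"dx":0.013,"dy":-0.056,"dz":0.0,"turn":0.07,"grip":0.4},{"dx":0.013,"dy":-0.056,"dz":0.0,"turn":0.07,"grip":0.4}]}}

```text
clock: 8.6
tcp_pos: [0.5317, -0.0867, 0.1476]
orientation: [0.7, 0.714, 0.017, 0.012]
ft_force: [1.0, -0.7, -0.0]
width: 0.598
```

```bash
python3 st.py .5927 -.343 .13 15.3
python3 - <<'E'
from h import *
p=env.camera('top');save('top1',p['image'])
p=env.camera('scene');save('c4',cv2.resize(p['image'][140:260,280:440],None,fx=4,fy=4,interpolation=cv2.INTER_CUBIC))
E
```

```text
t 8.6 psi 1.15 pos [ 0.5317 -0.0867  0.1476] F [ 1.  -0.7 -0. ] w 0.5975248308828185
go [ 0.061  -0.2563 -0.0176] turn 0.247
```

View pics/c4.png

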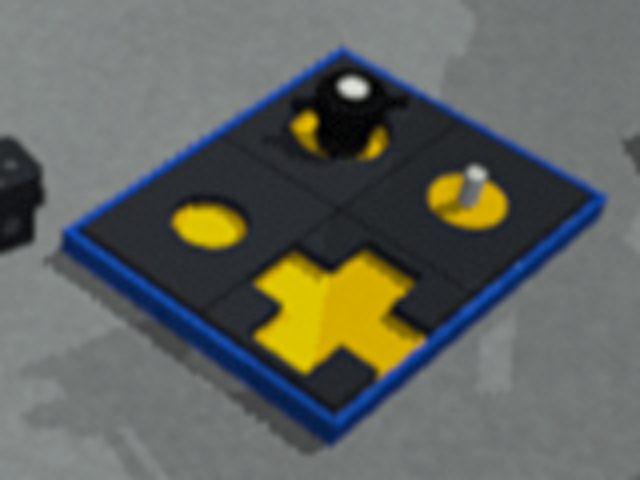

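The scene crop shows the plug upright in the large pocket at (350,110), dot up. Next is the bolt.

Call:
{"api": "apply_moves", "payload": {"increments": [{"dx":0.013,"dy":-0.057,"dz":0.0,"turn":0.06,"grip":0.4},{"dx":0.013,"dy":-0.057,"dz":0.0,"turn":0.06,"grip":0.4},{"dx":0.013,"dy":-0.057,"dz":0.0,"turn":0.06,"grip":0.4},{"dx":0.013,"dy":-0.057,"dz":0.0,"turn":0.05,"grip":0.4},{"dx":0.005,"dy":-0.018,"dz":0.0,"turn":0.0,"grip":0.4},{"dx":0.0,"dy":0.0,"dz":0.0,"turn":0.0,"grip":0.4}]}}

```text
clock: 9.45
tcp_pos: [0.59, -0.3381, 0.1468]
orientation: [0.614, 0.789, 0.019, 0.01]
ft_force: [-0.0, 0.1, -0.4]
width: 0.598
```

```bash
python3 st.py .5927 -.343 .031 15.3
```

```text
t 9.45 psi 14.29 pos [ 0.59   -0.3381  0.1468] F [-0.   0.1 -0.4] w 0.5979275100450918
go [ 0.0027 -0.0049 -0.1158] turn 0.018
```

Call:
{"api": "apply_moves", "payload": {"increments": [{"dx":0.001,"dy":-0.005,"dz":-0.05,"turn":0.018,"grip":0.4},{"dx":-0.001,"dy":0.0,"dz":-0.05,"turn":0.0,"grip":0.4},{"dx":-0.001,"dy":0.0,"dz":-0.01,"turn":0.0,"grip":0.4},{"dx":0.0,"dy":0.0,"dz":0.0,"turn":0.0,"grip":0.4}]}}

```text
clock: 9.95
tcp_pos: [0.5902, -0.3374, 0.0369]
orientation: [0.605, 0.796, 0.02, 0.011]
ft_force: [0.2, -0.2, -0.0]
width: 0.595
```

```bash
python3 st.py .5927 -.343 .031 15.3
```

```text
t 9.95 psi 15.52 pos [ 0.5902 -0.3374  0.0369] F [ 0.2 -0.2 -0. ] w 0.5953711958036436
go [ 0.0025 -0.0056 -0.0059] turn -0.004
```

Call:
{"api": "apply_moves", "payload": {"increments": [{"dx":0.0025,"dy":-0.006,"dz":-0.006,"turn":0.0,"grip":0.4},{"dx":0.0,"dy":0.0,"dz":0.0,"turn":0.0,"grip":1.0},{"dx":0.0,"dy":0.0,"dz":0.0,"turn":0.0,"grip":1.0},{"dx":0.0,"dy":0.0,"dz":0.0,"turn":0.0,"grip":1.0},{"dx":0.0,"dy":0.0,"dz":0.0,"turn":0.0,"grip":1.0},{"dx":0.0,"dy":0.0,"dz":0.0,"turn":0.0,"grip":1.0}]}}

```text
clock: 10.7
tcp_pos: [0.5959, -0.3458, 0.0375]
orientation: [0.605, 0.796, 0.019, 0.015]
ft_force: [-1.2, 0.1, 0.1]
width: 0.127
```

```bash
python3 st.py .5927 -.343 .031 15.3
```

```text
t 10.7 psi 15.57 pos [ 0.5959 -0.3458  0.0375] F [-1.2  0.1  0.1] w 0.1267428187115144
go [-0.0032  0.0028 -0.0065] turn -0.005
```

Call:
{"api": "apply_moves", "payload": {"increments": [{"dx":0.0,"dy":0.0,"dz":0.0,"turn":0.0,"grip":1.0},{"dx":0.0,"dy":0.0,"dz":0.05,"turn":0.0,"grip":1.0},{"dx":0.0,"dy":0.0,"dz":0.05,"turn":0.0,"grip":1.0},{"dx":-0.013,"dy":0.055,"dz":0.0,"turn":0.0,"grip":1.0},{"dx":-0.013,"dy":0.055,"dz":0.0,"turn":0.0,"grip":1.0},{"dx":-0.013,"dy":0.055,"dz":0.0,"turn":0.0,"grip":1.0},{"dx":-0.013,"dy":0.055,"dz":0.0,"turn":0.0,"grip":1.0},{"dx":-0.013,"dy":0.055,"dz":0.0,"turn":0.0,"grip":1.0}]}}

```text
clock: 11.7
tcp_pos: [0.5285, -0.0666, 0.1387]
orientation: [0.608, 0.794, 0.02, 0.016]
ft_force: [0.5, 0.1, -0.1]
width: 0.123
```

```bash
python3 st.py .4819 .1397 .14 15.3
python3 - <<'E'
from h import *
p=env.camera('scene');save('s2',p['image'])
E
```

```text
t 11.7 psi 15.14 pos [ 0.5285 -0.0666  0.1387] F [ 0.5  0.1 -0.1] w 0.12315244962496469
go [-0.0466  0.2063  0.0013] turn 0.003
```

View pics/s2.png

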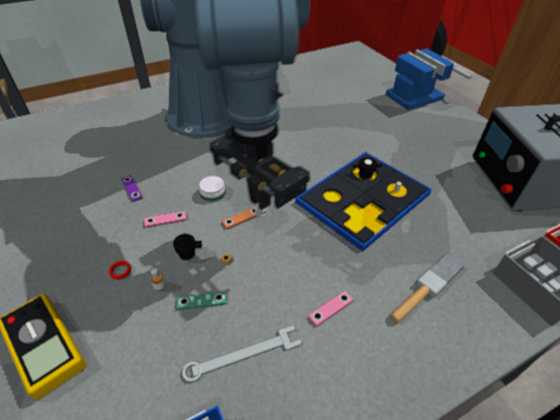

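The bolt's bench spot at (130,320) is now empty, and its head shows under the fingers near (262,208).

Call:
{"api": "apply_moves", "payload": {"increments": [{"dx":-0.0125,"dy":0.055,"dz":0.0,"turn":0.0,"grip":1.0},{"dx":-0.0125,"dy":0.055,"dz":0.0,"turn":0.0,"grip":1.0},{"dx":-0.0125,"dy":0.055,"dz":0.0,"turn":0.0,"grip":1.0},{"dx":-0.006,"dy":0.022,"dz":0.0,"turn":0.0,"grip":1.0},{"dx":0.0,"dy":0.0,"dz":0.0,"turn":0.0,"grip":1.0}]}}

```text
clock: 12.38
tcp_pos: [0.4808, 0.131, 0.1381]
orientation: [0.605, 0.796, 0.022, 0.014]
ft_force: [0.7, 0.1, -0.7]
width: 0.122
```

```bash
python3 st.py .4819 .1397 .05 15.3
python3 - <<'E'
from h import *
p=env.camera('scene');save('s3',cv2.resize(p['image'][130:250,260:440],None,fx=4,fy=4,interpolation=cv2.INTER_CUBIC))
E
```

```text
t 12.375 psi 15.46 pos [0.4808 0.131  0.1381] F [ 0.7  0.1 -0.7] w 0.12153863426907759
go [ 0.0011  0.0087 -0.0881] turn -0.003
```

View pics/s3.png

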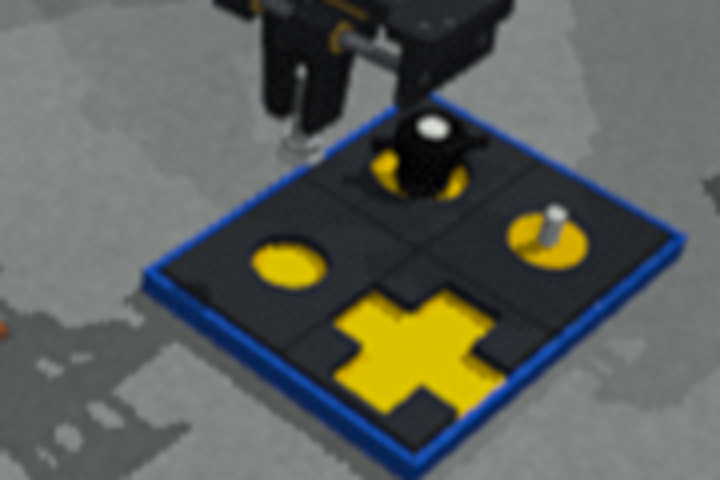

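Call:
{"api": "apply_moves", "payload": {"increments": [{"dx":0.001,"dy":0.009,"dz":-0.02,"turn":0.0,"grip":1.0},{"dx":0.0,"dy":0.0,"dz":-0.045,"turn":0.0,"grip":1.0},{"dx":0.0,"dy":0.0,"dz":0.0,"turn":0.0,"grip":1.0}]}}

```text
clock: 12.8
tcp_pos: [0.4845, 0.1363, 0.0727]
orientation: [0.607, 0.794, 0.023, 0.015]
ft_force: [0.1, 0.3, -0.4]
width: 0.126
```

```bash
python3 st.py .4819 .1397 .0485 15.3
```

```text
t 12.8 psi 15.23 pos [0.4845 0.1363 0.0727] F [ 0.1  0.3 -0.4] w 0.12593660773725565
go [-0.0026  0.0034 -0.0242] turn 0.001
```

Call:
{"api": "apply_moves", "payload": {"increments": [{"dx":-0.004,"dy":0.004,"dz":-0.018,"turn":0.0,"grip":1.0},{"dx":0.0,"dy":0.0,"dz":-0.005,"turn":0.0,"grip":1.0},{"dx":0.0,"dy":0.0,"dz":0.0,"turn":0.0,"grip":1.0}]}}

```text
clock: 13.18
tcp_pos: [0.4848, 0.1381, 0.0534]
orientation: [0.608, 0.793, 0.024, 0.018]
ft_force: [-0.2, -0.3, -0.9]
width: 0.123
```

```bash
python3 st.py .4819 .1397 .0480 15.3
```

```text
t 13.175 psi 15.04 pos [0.4848 0.1381 0.0534] F [-0.2 -0.3 -0.9] w 0.12319240291863699
go [-0.0029  0.0016 -0.0054] turn 0.004
```

Call:
{"api": "apply_moves", "payload": {"increments": [{"dx":-0.003,"dy":0.0015,"dz":-0.005,"turn":0.0,"grip":1.0},{"dx":0.0,"dy":0.0,"dz":-0.001,"turn":0.0,"grip":1.0}]}}

```text
clock: 13.42
tcp_pos: [0.4834, 0.1393, 0.0492]
orientation: [0.608, 0.793, 0.025, 0.019]
ft_force: [-0.5, 0.1, -0.4]
width: 0.121
```

```bash
python3 st.py .4819 .1397 .0480 15.3
```

```text
t 13.425 psi 15.01 pos [0.4834 0.1393 0.0492] F [-0.5  0.1 -0.4] w 0.1206743775370986
go [-0.0015  0.0004 -0.0012] turn 0.005
```

Call:
{"api": "apply_moves", "payload": {"increments": [{"dx":-0.001,"dy":0.0,"dz":-0.003,"turn":0.0,"grip":1.0},{"dx":0.0,"dy":0.0,"dz":0.0,"turn":0.0,"grip":1.0}]}}

```text
clock: 13.68
tcp_pos: [0.4839, 0.1395, 0.0477]
orientation: [0.608, 0.793, 0.026, 0.02]
ft_force: [-0.7, -0.8, -0.1]
width: 0.122
```

```bash
python3 st.py .4819 .1397 .0480 15.3;python3 - <<'E'
from h import *
p=env.camera('scene');save('s4',cv2.resize(p['image'][130:250,260:440],None,fx=4,fy=4,interpolation=cv2.INTER_CUBIC))
E
```

```text
t 13.675 psi 15.04 pos [0.4839 0.1395 0.0477] F [-0.7 -0.8 -0.1] w 0.12191121823940446
go [-0.002   0.0002  0.0003] turn 0.005
```

View pics/s4.png

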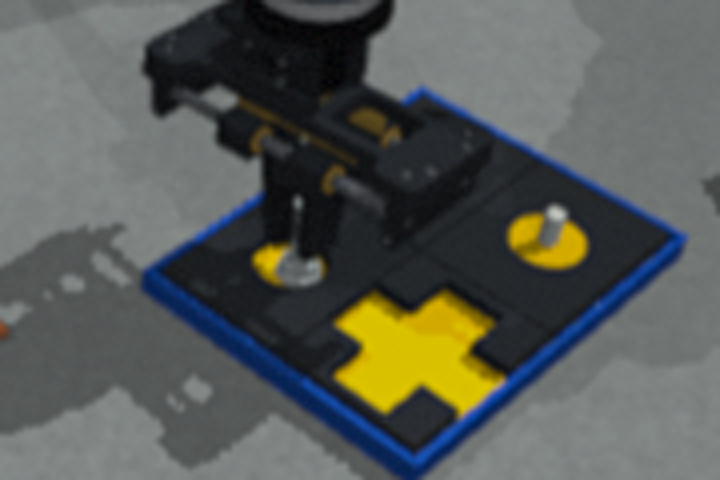

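Call:
{"api": "apply_moves", "payload": {"increments": [{"dx":-0.005,"dy":-0.003,"dz":0.0,"turn":0.0,"grip":1.0},{"dx":-0.001,"dy":-0.0005,"dz":-0.001,"turn":0.0,"grip":1.0}]}}

```text
clock: 13.98
tcp_pos: [0.479, 0.136, 0.0475]
orientation: [0.608, 0.793, 0.028, 0.021]
ft_force: [-0.2, 2.0, 9.4]
width: 0.123
```

```bash
python3 st.py .4819 .1397 .0480 15.3;python3 - <<'E'
from h import *
p=env.camera('scene');save('s5',cv2.resize(p['image'][170:220,300:370],None,fx=8,fy=8,interpolation=cv2.INTER_CUBIC))
E
```

```text
t 13.975 psi 15.04 pos [0.479  0.136  0.0475] F [-0.2  2.   9.4] w 0.12319280855255733
go [0.0029 0.0037 0.0005] turn 0.005
```

View pics/s5.png

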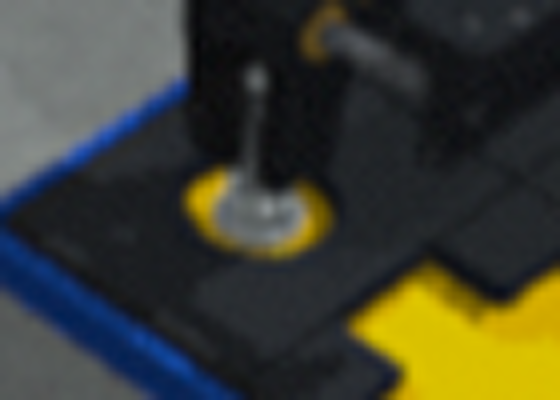

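Bolt is centred in the pocket at crop (260,212), standing on its head, with 9 N floor contact. Releasing now.

Call:
{"api": "apply_moves", "payload": {"increments": [{"dx":0.0,"dy":0.0,"dz":0.0,"turn":0.0,"grip":0.6},{"dx":0.0,"dy":0.0,"dz":0.0,"turn":0.0,"grip":0.6},{"dx":0.0,"dy":0.0,"dz":0.0,"turn":0.0,"grip":0.6},{"dx":0.0,"dy":0.0,"dz":0.03,"turn":0.0,"grip":0.6},{"dx":0.0,"dy":0.0,"dz":0.05,"turn":0.0,"grip":0.6},{"dx":-0.009,"dy":-0.05,"dz":0.0,"turn":-0.06,"grip":0.5},{"dx":-0.009,"dy":-0.05,"dz":0.0,"turn":-0.06,"grip":0.4},{"dx":-0.009,"dy":-0.05,"dz":0.0,"turn":-0.06,"grip":0.4}]}}

```text
clock: 15.02
tcp_pos: [0.4496, -0.0154, 0.1288]
orientation: [0.676, 0.736, 0.025, 0.023]
ft_force: [0.3, -0.9, 0.2]
width: 0.598
```

```bash
python3 st.py .4385 -.0725 .12 4.4;python3 - <<'E'
from h import *
p=env.camera('scene');save('s6',cv2.resize(p['image'][130:250,260:440],None,fx=4,fy=4,interpolation=cv2.INTER_CUBIC))
E
```

```text
t 15.025 psi 4.85 pos [ 0.4496 -0.0154  0.1288] F [ 0.3 -0.9  0.2] w 0.5977014449405372
go [-0.0111 -0.0571 -0.0088] turn -0.008
```

View pics/s6.png

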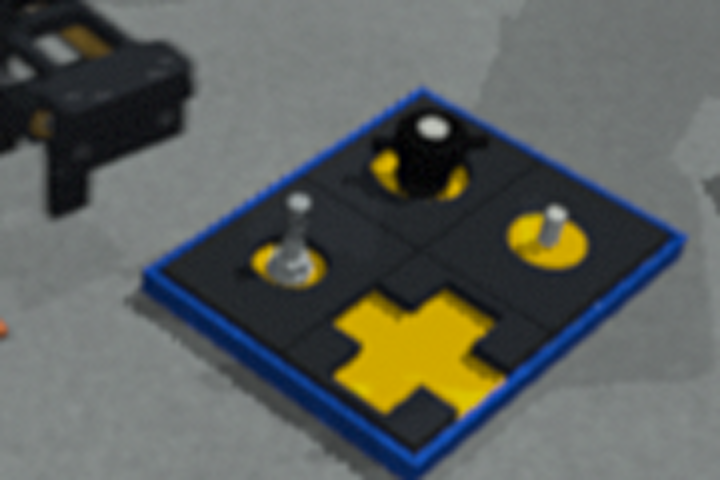

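Bolt stands upright in the small pocket, with its tip at (298,203). Now the orange bar.

Call:
{"api": "apply_moves", "payload": {"increments": [{"dx":-0.01,"dy":-0.04,"dz":-0.02,"turn":0.0,"grip":0.55},{"dx":0.0,"dy":-0.012,"dz":-0.05,"turn":0.0,"grip":0.6},{"dx":0.0,"dy":0.0,"dz":0.0,"turn":0.0,"grip":0.6}]}}

```text
clock: 15.45
tcp_pos: [0.4388, -0.0752, 0.0579]
orientation: [0.679, 0.733, 0.024, 0.025]
ft_force: [-0.6, -0.6, -0.1]
width: 0.403
```

```bash
python3 st.py .4385 -.0725 .018 4.4;python3 - <<'E'
from h import *
p=env.camera('top');save('t7',cv2.resize(p['image'][160:280,220:380],None,fx=4,fy=4,interpolation=cv2.INTER_CUBIC))
p=env.camera('scene');save('s7',cv2.resize(p['image'][160:260,170:310],None,fx=4,fy=4,interpolation=cv2.INTER_CUBIC))
E
```

```text
t 15.45 psi 4.36 pos [ 0.4388 -0.0752  0.0579] F [-0.6 -0.6 -0.1] w 0.40312341778423266
go [-0.0003  0.0027 -0.0399] turn 0.001
```

View pics/s7.png

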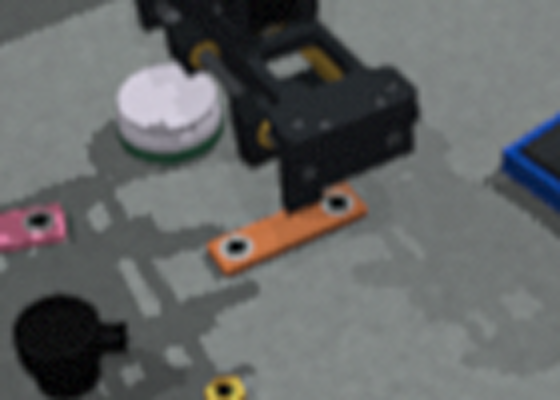

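The gripper straddles the middle of the orange bar (crop 290,225). Descending.

Call:
{"api": "apply_moves", "payload": {"increments": [{"dx":-0.0015,"dy":0.002,"dz":-0.038,"turn":0.0,"grip":0.6},{"dx":0.0,"dy":0.0,"dz":0.0,"turn":0.0,"grip":0.6}]}}

```text
clock: 15.8
tcp_pos: [0.4445, -0.0737, 0.0276]
orientation: [0.677, 0.734, 0.026, 0.032]
ft_force: [-0.3, 0.8, -0.1]
width: 0.4
```

```bash
python3 st.py .4385 -.0725 .018 4.4
```

```text
t 15.8 psi 4.62 pos [ 0.4445 -0.0737  0.0276] F [-0.3  0.8 -0.1] w 0.3999203388738454
go [-0.006   0.0012 -0.0096] turn -0.004
```

Call:
{"api": "apply_moves", "payload": {"increments": [{"dx":-0.007,"dy":0.001,"dz":-0.01,"turn":0.0,"grip":0.6},{"dx":0.0,"dy":0.0,"dz":0.0,"turn":0.0,"grip":0.6}]}}

```text
clock: 16.05
tcp_pos: [0.4398, -0.0728, 0.0207]
orientation: [0.677, 0.735, 0.027, 0.035]
ft_force: [0.1, -0.7, 0.1]
width: 0.404
```

```bash
python3 st.py .4385 -.0725 .018 4.4
```

```text
t 16.05 psi 4.75 pos [ 0.4398 -0.0728  0.0207] F [ 0.1 -0.7  0.1] w 0.4042848623239399
go [-0.0013  0.0003 -0.0027] turn -0.006
```

Call:
{"api": "apply_moves", "payload": {"increments": [{"dx":-0.002,"dy":0.0,"dz":-0.003,"turn":0.0,"grip":0.6},{"dx":0.0,"dy":0.0,"dz":0.0,"turn":0.0,"grip":1.0},{"dx":0.0,"dy":0.0,"dz":0.0,"turn":0.0,"grip":1.0},{"dx":0.0,"dy":0.0,"dz":0.0,"turn":0.0,"grip":1.0},{"dx":0.0,"dy":0.0,"dz":0.0,"turn":0.0,"grip":1.0}]}}

```text
clock: 16.68
tcp_pos: [0.4389, -0.0733, 0.0194]
orientation: [0.677, 0.735, 0.028, 0.036]
ft_force: [-0.2, -0.4, -0.2]
width: 0.259
```

```bash
python3 st.py .4385 -.0725 .018 4.4
```

```text
t 16.675 psi 4.75 pos [ 0.4389 -0.0733  0.0194] F [-0.2 -0.4 -0.2] w 0.2594046290231543
go [-0.0004  0.0008 -0.0014] turn -0.006
```

Call:
{"api": "apply_moves", "payload": {"increments": [{"dx":0.0,"dy":0.0,"dz":0.03,"turn":0.0,"grip":1.0},{"dx":0.0,"dy":0.0,"dz":0.05,"turn":0.0,"grip":1.0},{"dx":0.0,"dy":0.0,"dz":0.03,"turn":0.0,"grip":1.0},{"dx":0.026,"dy":0.047,"dz":0.0,"turn":0.045,"grip":1.0},{"dx":0.026,"dy":0.047,"dz":0.0,"turn":0.045,"grip":1.0},{"dx":0.026,"dy":0.047,"dz":0.0,"turn":0.045,"grip":1.0},{"dx":0.026,"dy":0.047,"dz":0.0,"turn":0.045,"grip":1.0}]}}

```text
clock: 17.55
tcp_pos: [0.544, 0.1169, 0.1331]
orientation: [0.609, 0.792, 0.031, 0.034]
ft_force: [0.7, -1.1, -1.4]
width: 0.258
```

```bash
python3 st.py .5687 .1635 .031 15.3;python3 - <<'E'
from h import *
p=env.camera('scene');save('s8',cv2.resize(p['image'][130:250,240:440],None,fx=4,fy=4,interpolation=cv2.INTER_CUBIC))
E
```

```text
t 17.55 psi 14.83 pos [0.544  0.1169 0.1331] F [ 0.7 -1.1 -1.4] w 0.258009240847262
go [ 0.0247  0.0466 -0.1021] turn 0.008
```

View pics/s8.png

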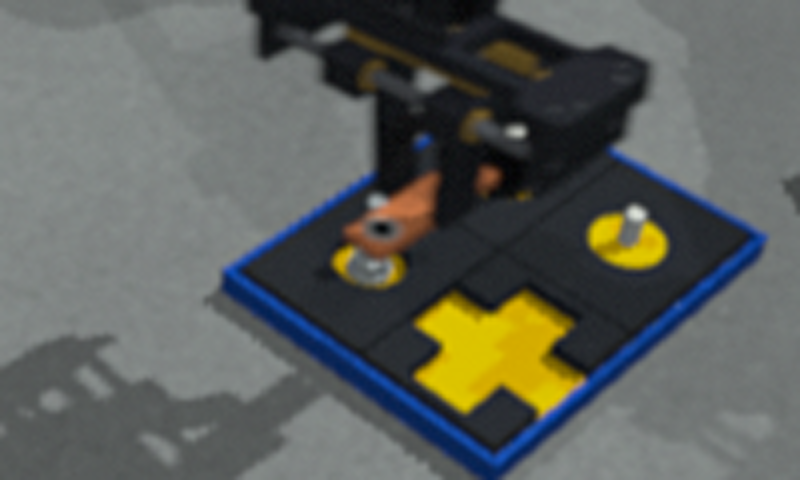

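Call:
{"api": "apply_moves", "payload": {"increments": [{"dx":0.018,"dy":0.04,"dz":0.0,"turn":0.01,"grip":1.0},{"dx":0.0,"dy":0.0,"dz":-0.04,"turn":0.0,"grip":1.0},{"dx":0.0,"dy":0.0,"dz":0.0,"turn":0.0,"grip":1.0}]}}

```text
clock: 17.98
tcp_pos: [0.5648, 0.1653, 0.092]
orientation: [0.602, 0.797, 0.033, 0.033]
ft_force: [-1.1, -0.9, -2.1]
width: 0.258
```

```bash
python3 st.py .5687 .1635 .031 15.3;python3 - <<'E'
from h import *
p=env.camera('scene');save('s9',cv2.resize(p['image'][130:250,280:440],None,fx=4,fy=4,interpolation=cv2.INTER_CUBIC))
p=env.camera('top');save('t9',cv2.resize(p['image'][100:250,100:280],None,fx=4,fy=4,interpolation=cv2.INTER_CUBIC))
E
```

```text
t 17.975 psi 15.84 pos [0.5648 0.1653 0.092 ] F [-1.1 -0.9 -2.1] w 0.2580246771016847
go [ 0.0039 -0.0018 -0.061 ] turn -0.009
```

View pics/s9.png

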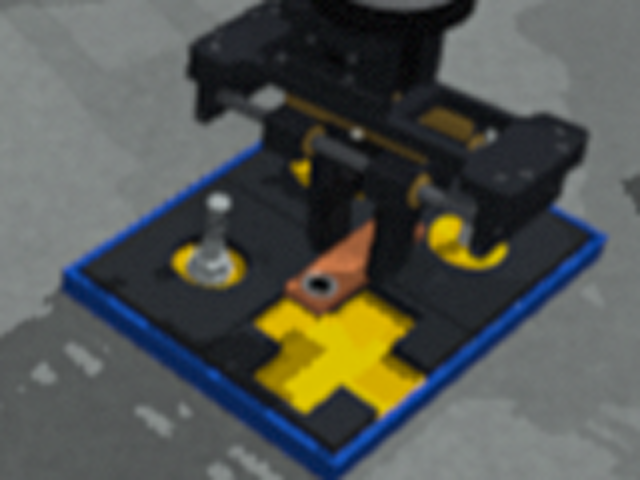

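View pics/t9.png

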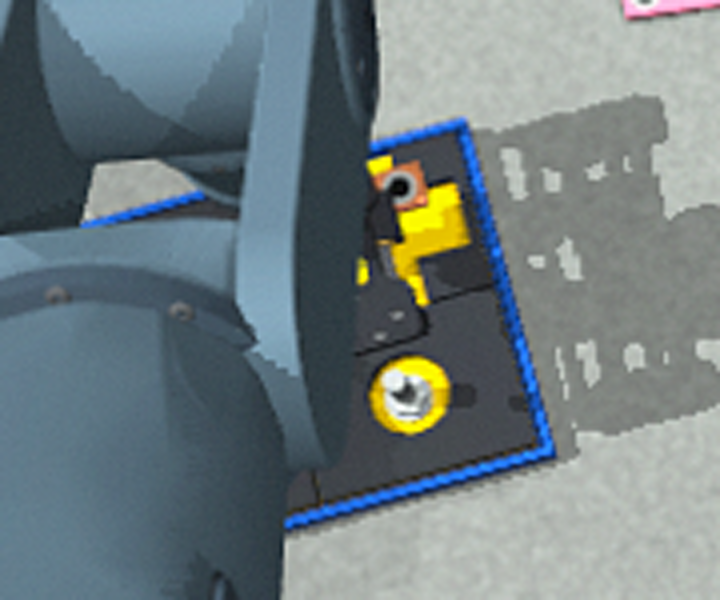

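```bash
cat > bar.py <<'E'
from h import *
for n in('top','scene'):
    p=env.camera(n);W=cloud(p);hsv=cv2.cvtColor(p['image'],cv2.COLOR_RGB2HSV);H,s,v=[hsv[...,i].astype(int) for i in range(3)]
    m=(p['depth']>0)&(H>4)&(H<16)&(s>110)&(v>90)&(W[...,1]>.08)&(W[...,1]<.25)&(W[...,0]>.48)&(W[...,0]<.65)&(W[...,2]<.12)
    q=W[m]
    th=np.radians(15.3);ex=np.array([np.cos(th),np.sin(th)]);ey=np.array([-np.sin(th),np.cos(th)])
    d=q[:,:2]-[.5687,.1635]
    a=d@ex*1000;b=d@ey*1000
    print(n,m.sum())
    for lo in range(-60,60,10):
        k=(b>=lo)&(b<lo+10)
        if k.sum()>4: print(lo,k.sum(),'x %.1f..%.1f'%tuple(np.percentile(a[k],[5,95])),'z',np.round(np.percentile(q[k,2],[5,50,95])*1000,1), 'ymin %.1f ymax %.1f'%(b[k].min(),b[k].max()))
E
python3 bar.py
```

```text
top 50
-50 9 x -6.4..9.3 z [83.  84.3 88. ] ymin -41.8 ymax -40.1
-40 28 x -10.6..12.0 z [82.3 84.9 87.2] ymin -39.9 ymax -30.7
-30 9 x -10.2..11.4 z [81.2 84.6 85.9] ymin -29.8 ymax -20.2
scene 206
-50 38 x -7.8..13.6 z [81.7 85.  87.3] ymin -45.3 ymax -40.1
-40 14 x -8.6..14.0 z [83.6 85.1 87.6] ymin -39.7 ymax -31.2
-30 20 x -8.2..13.6 z [82.1 85.6 87.9] ymin -29.4 ymax -20.1
-20 42 x -7.7..14.4 z [84.5 85.8 87.6] ymin -19.8 ymax -10.0
-10 37 x -9.3..12.0 z [84.8 86.5 87.8] ymin -9.6 ymax -0.6
0 22 x -10.0..3.8 z [84.2 86.2 87.2] ymin 0.2 ymax 9.8
10 15 x -8.6..7.0 z [84.1 86.  95.4] ymin 10.4 ymax 20.0
20 6 x -46.9..-4.8 z [20.4 86.5 87.2] ymin 20.2 ymax 26.7
```

Depth shows the bar flat and centred over the slot, within 2 mm. Lowering.

Call:
{"api": "apply_moves", "payload": {"increments": [{"dx":-0.003,"dy":0.0,"dz":-0.04,"turn":-0.009,"grip":1.0},{"dx":0.0,"dy":0.0,"dz":0.0,"turn":0.0,"grip":1.0}]}}

```text
clock: 18.42
tcp_pos: [0.5686, 0.1639, 0.0606]
orientation: [0.607, 0.793, 0.038, 0.04]
ft_force: [-0.5, 0.7, -0.9]
width: 0.257
```

```bash
python3 st.py .565 .1645 .028 15.3; python3 bar.py
```

```text
t 18.425 psi 15.13 pos [0.5686 0.1639 0.0606] F [-0.5  0.7 -0.9] w 0.25683261025151183
go [-0.0036  0.0006 -0.0326] turn 0.003
top 45
-50 10 x -11.0..9.5 z [46.4 49.8 52.1] ymin -43.1 ymax -40.2
-40 23 x -11.2..11.0 z [47.1 48.5 52.6] ymin -39.9 ymax -30.3
-30 9 x -11.4..11.7 z [47.8 48.8 50.5] ymin -29.6 ymax -20.2
scene 179
-50 31 x -3.2..15.6 z [48.6 51.7 53.9] ymin -46.2 ymax -40.3
-40 10 x -6.1..16.3 z [50.2 52.3 54.2] ymin -40.0 ymax -31.0
-30 19 x -5.8..15.9 z [51.1 51.9 53.3] ymin -28.4 ymax -20.0
-20 37 x -5.9..15.0 z [50.5 52.1 53.7] ymin -19.9 ymax -10.5
-10 32 x -7.8..11.0 z [50.6 52.  53.3] ymin -9.8 ymax -0.8
0 23 x -7.2..5.5 z [50.5 52.4 53.1] ymin 0.4 ymax 10.0
10 15 x -29.8..8.9 z [10.6 51.5 62.9] ymin 10.1 ymax 19.9
30 5 x 13.8..16.7 z [50.9 51.9 54.6] ymin 34.8 ymax 39.7
```

Call:
{"api": "apply_moves", "payload": {"increments": [{"dx":-0.006,"dy":0.0,"dz":-0.03,"turn":0.0,"grip":1.0},{"dx":0.0,"dy":0.0,"dz":0.0,"turn":0.0,"grip":1.0}]}}

```text
clock: 18.77
tcp_pos: [0.57, 0.1642, 0.0389]
orientation: [0.607, 0.792, 0.043, 0.046]
ft_force: [0.1, 0.1, -1.3]
width: 0.254
```

```bash
python3 st.py .566 .1635 .030 15.3; python3 bar.py
```

```text
t 18.775 psi 15.12 pos [0.57   0.1642 0.0389] F [ 0.1  0.1 -1.3] w 0.25404954289000625
go [-0.004  -0.0007 -0.0089] turn 0.003
top 41
-50 9 x -7.9..9.5 z [25.5 28.4 31.2] ymin -41.7 ymax -40.2
-40 23 x -10.1..12.5 z [24.3 27.8 30.9] ymin -39.7 ymax -30.3
-30 9 x -8.4..13.8 z [24.  27.7 31.7] ymin -29.4 ymax -22.1
scene 177
-50 35 x -4.1..16.2 z [25.7 29.2 31.2] ymin -47.2 ymax -40.0
-40 8 x 14.1..17.1 z [28.  30.3 31.2] ymin -39.7 ymax -31.3
-30 21 x -4.5..16.5 z [28.1 30.4 31.4] ymin -29.7 ymax -20.2
-20 40 x -3.3..16.7 z [27.8 30.4 32. ] ymin -19.8 ymax -10.2
-10 35 x -6.6..13.3 z [28.  29.9 36.3] ymin -9.9 ymax -0.3
0 18 x -7.1..10.1 z [28.1 29.5 35.5] ymin 1.3 ymax 8.8
10 11 x -4.9..15.1 z [28.4 29.5 44.5] ymin 10.5 ymax 19.5
```

Call:
{"api": "apply_moves", "payload": {"increments": [{"dx":-0.007,"dy":-0.001,"dz":-0.008,"turn":0.0,"grip":1.0},{"dx":0.0,"dy":0.0,"dz":0.0,"turn":0.0,"grip":1.0}]}}

```text
clock: 19.12
tcp_pos: [0.5675, 0.1635, 0.0359]
orientation: [0.606, 0.792, 0.047, 0.049]
ft_force: [0.4, -0.0, -0.7]
width: 0.257
```

```bash
python3 st.py .566 .1635 .030 15.3; python3 bar.py
```

```text
t 19.125 psi 15.12 pos [0.5675 0.1635 0.0359] F [ 0.4 -0.  -0.7] w 0.2569821949193827
go [-0.0015 -0.     -0.0059] turn 0.003
top 38
-50 8 x -9.1..8.6 z [19.8 24.5 26.4] ymin -41.6 ymax -40.0
-40 23 x -12.2..9.7 z [21.7 24.7 28.1] ymin -39.9 ymax -30.3
-30 5 x -6.2..12.0 z [22.  24.  26.7] ymin -28.8 ymax -24.2
scene 170
-50 31 x -7.0..12.8 z [20.7 24.6 26.7] ymin -46.9 ymax -40.2
-40 11 x -8.8..14.1 z [24.3 25.7 26.8] ymin -39.9 ymax -30.9
-30 18 x -8.4..13.2 z [24.3 25.6 27.3] ymin -29.7 ymax -20.1
-20 37 x -8.6..12.6 z [24.3 25.8 27. ] ymin -19.9 ymax -10.8
-10 35 x -11.4..10.5 z [22.5 25.4 28.3] ymin -9.8 ymax -0.4
0 19 x -10.5..24.6 z [23.7 24.7 53.9] ymin 0.8 ymax 9.8
10 9 x -8.1..-2.4 z [23.1 25.4 26.6] ymin 10.3 ymax 19.4
40 5 x 8.3..13.3 z [20.9 24.1 25.6] ymin 41.5 ymax 49.9
```

Call:
{"api": "apply_moves", "payload": {"increments": [{"dx":-0.003,"dy":0.0,"dz":-0.008,"turn":0.0,"grip":1.0},{"dx":0.0,"dy":0.0,"dz":0.0,"turn":0.0,"grip":0.6},{"dx":0.0,"dy":0.0,"dz":0.0,"turn":0.0,"grip":0.6},{"dx":0.0,"dy":0.0,"dz":0.0,"turn":0.0,"grip":0.6}]}}

```text
clock: 19.73
tcp_pos: [0.5665, 0.1637, 0.0288]
orientation: [0.606, 0.792, 0.048, 0.051]
ft_force: [0.5, 0.5, -0.3]
width: 0.402
```

```bash
python3 st.py .566 .1635 .030 15.3; python3 bar.py
```

```text
t 19.725 psi 15.12 pos [0.5665 0.1637 0.0288] F [ 0.5  0.5 -0.3] w 0.4016329936311627
go [-0.0005 -0.0002  0.0012] turn 0.003
top 47
-50 9 x -10.9..8.1 z [12.8 16.9 19.4] ymin -41.8 ymax -40.1
-40 20 x -11.2..10.9 z [15.  18.1 20.3] ymin -39.6 ymax -30.0
-30 15 x -12.2..9.4 z [15.1 17.9 21.3] ymin -30.0 ymax -20.2
scene 184
-50 29 x -7.9..11.7 z [13.7 17.7 19.5] ymin -46.4 ymax -40.2
-40 11 x -9.6..12.1 z [16.4 18.5 19.7] ymin -39.7 ymax -31.7
-30 17 x -8.3..11.9 z [16.  18.1 19.6] ymin -29.8 ymax -20.1
-20 33 x -9.4..11.8 z [16.4 18.  19.3] ymin -19.8 ymax -10.2
-10 41 x -8.9..11.9 z [16.3 18.4 20.3] ymin -9.8 ymax -0.4
0 26 x -8.8..7.4 z [16.9 18.1 19.6] ymin 0.2 ymax 9.5
10 17 x -8.8..1.4 z [16.9 18.4 19.4] ymin 10.1 ymax 19.3
20 10 x -10.2..-3.9 z [16.6 18.3 19.1] ymin 20.3 ymax 29.2
```

Bar is seated (top at 18 mm, within the slot). The small rows have let the tool drift about 8° out of plumb. I'll turn the wrist half round so that further drift cancels it, then pick the ring.

Call:
{"api": "apply_moves", "payload": {"increments": [{"dx":0.0,"dy":0.0,"dz":0.04,"turn":0.0,"grip":0.6},{"dx":0.0,"dy":0.0,"dz":0.06,"turn":0.0,"grip":0.6},{"dx":-0.01,"dy":-0.03,"dz":0.04,"turn":-0.18,"grip":0.3},{"dx":-0.02,"dy":-0.05,"dz":0.0,"turn":-0.18,"grip":0.3},{"dx":-0.02,"dy":-0.05,"dz":0.0,"turn":-0.18,"grip":0.3},{"dx":-0.02,"dy":-0.05,"dz":0.0,"turn":-0.18,"grip":0.3},{"dx":-0.01,"dy":-0.03,"dz":0.0,"turn":-0.18,"grip":0.3},{"dx":0.0,"dy":0.0,"dz":0.0,"turn":-0.18,"grip":0.3}]}}

```text
clock: 20.82
tcp_pos: [0.4823, -0.0525, 0.1737]
orientation: [0.933, 0.352, 0.016, 0.069]
ft_force: [0.1, 0.7, 0.1]
width: 0.702
```

```bash
cat >> st.py <<'E'
x,y,z,w=q
print('tilt',np.round([2*(x*z+y*w),2*(y*z-x*w)],4),'j',np.round(s['joints'],2))
E
python3 st.py .45 -.1 .2 15
```

```text
t 20.825 psi -48.68 pos [ 0.4823 -0.0525  0.1737] F [0.1 0.7 0.1] w 0.7017201316643334
go [-0.0323 -0.0475  0.0263] turn 1.111
tilt [ 0.0786 -0.1183] j [-0.3   0.01  1.97 -0.1   1.05  0.6 ]
```

Call:
{"api": "apply_moves", "payload": {"increments": [{"dx":0.0,"dy":0.0,"dz":0.02,"turn":-0.185,"grip":0.3},{"dx":0.0,"dy":0.0,"dz":0.02,"turn":-0.185,"grip":0.3},{"dx":0.0,"dy":0.0,"dz":0.02,"turn":-0.185,"grip":0.3},{"dx":0.0,"dy":0.0,"dz":0.02,"turn":-0.185,"grip":0.3},{"dx":0.0,"dy":0.0,"dz":0.0,"turn":-0.185,"grip":0.3},{"dx":0.0,"dy":0.0,"dz":0.0,"turn":-0.185,"grip":0.3},{"dx":0.0,"dy":0.0,"dz":0.0,"turn":-0.185,"grip":0.3},{"dx":0.0,"dy":0.0,"dz":0.0,"turn":-0.185,"grip":0.3}]}}

```text
clock: 21.82
tcp_pos: [0.4806, -0.0525, 0.2562]
orientation: [0.924, -0.377, -0.035, 0.061]
ft_force: [-1.4, -0.1, 0.4]
width: 0.698
```

```bash
python3 st.py .45 -.1 .2 15
```

```text
t 21.825 psi -134.42 pos [ 0.4806 -0.0525  0.2562] F [-1.4 -0.1  0.4] w 0.6981712399977389
go [-0.0306 -0.0475 -0.0562] turn -0.534
tilt [-0.1102 -0.0861] j [-0.28  0.04  1.76 -0.11  1.42  2.08]
```

Now a little more turn, then strokes down and up to see whether the tilt comes back.

Call:
{"api": "apply_moves", "payload": {"increments": [{"dx":0.0,"dy":0.0,"dz":0.0,"turn":-0.185,"grip":0.3},{"dx":0.0,"dy":0.0,"dz":0.0,"turn":-0.185,"grip":0.3},{"dx":0.0,"dy":0.0,"dz":0.0,"turn":-0.185,"grip":0.3},{"dx":0.0,"dy":0.0,"dz":-0.04,"turn":0.0,"grip":0.3},{"dx":0.0,"dy":0.0,"dz":0.0,"turn":0.0,"grip":0.3},{"dx":0.0,"dy":0.0,"dz":-0.04,"turn":0.0,"grip":0.3},{"dx":0.0,"dy":0.0,"dz":0.0,"turn":0.0,"grip":0.3}]}}

```text
clock: 22.7
tcp_pos: [0.482, -0.053, 0.1778]
orientation: [0.782, -0.619, -0.049, 0.048]
ft_force: [0.1, -0.0, 0.7]
width: 0.702
```

```bash
python3 st.py .45 -.1 .2 15
```

```text
t 22.7 psi -166.77 pos [ 0.482  -0.053   0.1778] F [ 0.1 -0.   0.7] w 0.7015743736547772
go [-0.032  -0.047   0.0222] turn 0.031
tilt [-0.1364 -0.0147] j [-0.32  0.15  1.8  -0.06  1.31  2.61]
```

Call:
{"api": "apply_moves", "payload": {"increments": [{"dx":-0.03,"dy":0.0,"dz":-0.05,"turn":0.0,"grip":0.3},{"dx":0.0,"dy":0.0,"dz":-0.04,"turn":0.0,"grip":0.3},{"dx":0.0,"dy":0.0,"dz":0.0,"turn":0.0,"grip":0.3},{"dx":0.0,"dy":0.0,"dz":-0.01,"turn":0.0,"grip":0.3},{"dx":0.0,"dy":0.0,"dz":0.0,"turn":0.0,"grip":0.3},{"dx":0.0,"dy":0.0,"dz":-0.01,"turn":0.0,"grip":0.3},{"dx":0.0,"dy":0.0,"dz":0.0,"turn":0.0,"grip":0.3}]}}

```text
clock: 23.58
tcp_pos: [0.4621, -0.0564, 0.0794]
orientation: [0.783, -0.619, -0.038, 0.045]
ft_force: [-0.4, -0.5, 0.0]
width: 0.701
```

```bash
python3 st.py .45 -.1 .2 15
```

```text
t 23.575 psi -166.68 pos [ 0.4621 -0.0564  0.0794] F [-0.4 -0.5  0. ] w 0.7012134276020312
go [-0.0121 -0.0436  0.1206] turn 0.029
tilt [-0.1155 -0.023 ] j [-0.34  0.25  1.92 -0.07  1.07  2.61]
```

Call:
{"api": "apply_moves", "payload": {"increments": [{"dx":0.0,"dy":0.0,"dz":0.05,"turn":0.0,"grip":0.3},{"dx":0.0,"dy":0.0,"dz":0.0,"turn":0.0,"grip":0.3},{"dx":0.0,"dy":0.0,"dz":-0.03,"turn":0.0,"grip":0.3},{"dx":0.0,"dy":0.0,"dz":0.0,"turn":0.0,"grip":0.3},{"dx":0.0,"dy":0.0,"dz":-0.02,"turn":0.0,"grip":0.3},{"dx":0.0,"dy":0.0,"dz":0.0,"turn":0.0,"grip":0.3},{"dx":0.0,"dy":0.0,"dz":-0.01,"turn":0.0,"grip":0.3},{"dx":0.0,"dy":0.0,"dz":0.0,"turn":0.0,"grip":0.3}]}}

```text
clock: 24.58
tcp_pos: [0.4631, -0.0566, 0.071]
orientation: [0.783, -0.619, -0.038, 0.045]
ft_force: [-0.0, 0.2, -0.4]
width: 0.701
```

```bash
python3 st.py .45 -.1 .2 15
```

```text
t 24.575 psi -166.66 pos [ 0.4631 -0.0566  0.071 ] F [-0.   0.2 -0.4] w 0.7007973441230065
go [-0.0131 -0.0434  0.129 ] turn 0.029
tilt [-0.1148 -0.0233] j [-0.34  0.27  1.92 -0.07  1.05  2.61]
```

Call:
{"api": "apply_moves", "payload": {"increments": [{"dx":-0.007,"dy":0.0,"dz":0.0,"turn":0.0,"grip":0.3},{"dx":-0.007,"dy":0.0,"dz":0.0,"turn":0.0,"grip":0.3},{"dx":-0.007,"dy":0.0,"dz":0.0,"turn":0.0,"grip":0.3},{"dx":-0.007,"dy":0.0,"dz":0.0,"turn":0.0,"grip":0.3}]}}

```text
clock: 25.08
tcp_pos: [0.4341, -0.0569, 0.0721]
orientation: [0.783, -0.619, -0.037, 0.045]
ft_force: [-0.5, -0.2, 0.5]
width: 0.7
```

```bash
python3 st.py .45 -.1 .2 15
```

```text
t 25.075 psi -166.65 pos [ 0.4341 -0.0569  0.0721] F [-0.5 -0.2  0.5] w 0.6995439671998717
go [ 0.0159 -0.0431  0.1279] turn 0.029
tilt [-0.1132 -0.0241] j [-0.36  0.21  1.99 -0.07  1.03  2.59]
```

Call:
{"api": "apply_moves", "payload": {"increments": [{"dx":0.03,"dy":0.0,"dz":0.0,"turn":0.0,"grip":0.3},{"dx":0.0,"dy":0.0,"dz":0.0,"turn":0.0,"grip":0.3}]}}

```text
clock: 25.32
tcp_pos: [0.4631, -0.0568, 0.0723]
orientation: [0.783, -0.619, -0.037, 0.045]
ft_force: [-0.1, -0.3, 0.8]
width: 0.7
```

```bash
python3 st.py .45 -.1 .2 15
```

```text
t 25.325 psi -166.68 pos [ 0.4631 -0.0568  0.0723] F [-0.1 -0.3  0.8] w 0.7003463121275965
go [-0.0131 -0.0432  0.1277] turn 0.029
tilt [-0.1137 -0.024 ] j [-0.34  0.27  1.92 -0.07  1.05  2.61]
```

Call:
{"api": "apply_moves", "payload": {"increments": [{"dx":0.0,"dy":0.0,"dz":0.06,"turn":0.0,"grip":0.3},{"dx":0.0,"dy":0.0,"dz":0.04,"turn":0.0,"grip":0.3},{"dx":0.0,"dy":0.0,"dz":0.0,"turn":0.0,"grip":0.3},{"dx":0.0,"dy":0.0,"dz":-0.06,"turn":0.0,"grip":0.3},{"dx":0.0,"dy":0.0,"dz":-0.05,"turn":0.0,"grip":0.3},{"dx":0.0,"dy":0.0,"dz":0.0,"turn":0.0,"grip":0.3}]}}

```text
clock: 26.08
tcp_pos: [0.4557, -0.0553, 0.0588]
orientation: [0.783, -0.619, -0.041, 0.046]
ft_force: [-0.2, -0.8, 0.0]
width: 0.697
```

```bash
python3 st.py .45 -.1 .2 15
```

```text
t 26.075 psi -166.65 pos [ 0.4557 -0.0553  0.0588] F [-0.2 -0.8  0. ] w 0.6969172570065967
go [-0.0057 -0.0447  0.1412] turn 0.029
tilt [-0.1216 -0.0216] j [-0.34  0.28  1.94 -0.07  1.03  2.61]
```

Call:
{"api": "apply_moves", "payload": {"increments": [{"dx":0.0,"dy":0.0,"dz":0.06,"turn":0.0,"grip":0.3},{"dx":0.0,"dy":0.0,"dz":0.0,"turn":0.0,"grip":0.3}]}}

```text
clock: 26.32
tcp_pos: [0.4543, -0.0551, 0.1202]
orientation: [0.783, -0.619, -0.043, 0.047]
ft_force: [0.3, 0.4, 0.3]
width: 0.698
```

```bash
python3 st.py .45 -.1 .2 15
```

```text
t 26.325 psi -166.64 pos [ 0.4543 -0.0551  0.1202] F [0.3 0.4 0.3] w 0.6982554692252212
go [-0.0043 -0.0449  0.0798] turn 0.029
tilt [-0.1259 -0.0202] j [-0.34  0.17  1.92 -0.07  1.16  2.6 ]
```

Call:
{"api": "apply_moves", "payload": {"increments": [{"dx":-0.06,"dy":0.0,"dz":0.0,"turn":0.0,"grip":0.3},{"dx":0.0,"dy":0.0,"dz":0.0,"turn":0.0,"grip":0.3}]}}

```text
clock: 26.58
tcp_pos: [0.3908, -0.0542, 0.1195]
orientation: [0.783, -0.618, -0.045, 0.048]
ft_force: [0.6, 0.2, 0.4]
width: 0.698
```

```bash
python3 st.py .45 -.1 .2 15
```

```text
t 26.575 psi -166.6 pos [ 0.3908 -0.0542  0.1195] F [0.6 0.2 0.4] w 0.6975832078756566
go [ 0.0592 -0.0458  0.0805] turn 0.028
tilt [-0.1298 -0.0189] j [-0.39  0.04  2.07 -0.07  1.15  2.55]
```

Call:
{"api": "apply_moves", "payload": {"increments": [{"dx":0.06,"dy":0.0,"dz":0.0,"turn":0.0,"grip":0.3},{"dx":0.0,"dy":0.0,"dz":0.0,"turn":0.0,"grip":0.3}]}}

```text
clock: 26.82
tcp_pos: [0.452, -0.0544, 0.1204]
orientation: [0.783, -0.619, -0.045, 0.048]
ft_force: [-0.5, 0.4, 0.6]
width: 0.694
```

```bash
python3 st.py .45 -.1 .2 15
```

```text
t 26.825 psi -166.67 pos [ 0.452  -0.0544  0.1204] F [-0.5  0.4  0.6] w 0.6942913700032658
go [-0.002  -0.0456  0.0796] turn 0.029
tilt [-0.1286 -0.0193] j [-0.34  0.17  1.92 -0.07  1.17  2.6 ]
```

Call:
{"api": "apply_moves", "payload": {"increments": [{"dx":0.03,"dy":0.0,"dz":0.05,"turn":0.0,"grip":0.3},{"dx":0.0,"dy":0.0,"dz":0.0,"turn":0.0,"grip":0.3}]}}

```text
clock: 27.08
tcp_pos: [0.4819, -0.054, 0.1713]
orientation: [0.783, -0.619, -0.046, 0.048]
ft_force: [0.5, -0.7, 0.6]
width: 0.7
```

```bash
python3 st.py .45 -.1 .2 15
```

```text
t 27.075 psi -166.65 pos [ 0.4819 -0.054   0.1713] F [ 0.5 -0.7  0.6] w 0.6998999314920136
go [-0.0319 -0.046   0.0287] turn 0.029
tilt [-0.1309 -0.0186] j [-0.32  0.16  1.81 -0.06  1.29  2.61]
```

Call:
{"api": "apply_moves", "payload": {"increments": [{"dx":-0.03,"dy":0.0,"dz":-0.05,"turn":0.0,"grip":0.3}]}}

```text
clock: 27.2
tcp_pos: [0.4556, -0.0553, 0.1241]
orientation: [0.783, -0.619, -0.041, 0.046]
ft_force: [1.0, 0.0, -0.7]
width: 0.699
```

```bash
python3 st.py .45 -.1 .2 15
```

```text
t 27.2 psi -166.61 pos [ 0.4556 -0.0553  0.1241] F [ 1.   0.  -0.7] w 0.6993133962085162
go [-0.0056 -0.0447  0.0759] turn 0.028
tilt [-0.1216 -0.0221] j [-0.34  0.17  1.91 -0.07  1.17  2.6 ]
```

Call:
{"api": "apply_moves", "payload": {"increments": [{"dx":0.0,"dy":0.0,"dz":-0.04,"turn":0.0,"grip":0.3}]}}

```text
clock: 27.32
tcp_pos: [0.4532, -0.0547, 0.0828]
orientation: [0.783, -0.619, -0.042, 0.047]
ft_force: [0.5, -1.1, -0.3]
width: 0.699
```

```bash
python3 st.py .45 -.1 .2 15
```

```text
t 27.325 psi -166.61 pos [ 0.4532 -0.0547  0.0828] F [ 0.5 -1.1 -0.3] w 0.6991316519914436
go [-0.0032 -0.0453  0.1172] turn 0.028
tilt [-0.1229 -0.0217] j [-0.34  0.23  1.94 -0.07  1.08  2.6 ]
```

Call:
{"api": "apply_moves", "payload": {"increments": [{"dx":0.0,"dy":0.0,"dz":0.0,"turn":0.0,"grip":0.3}]}}

```text
clock: 27.45
tcp_pos: [0.4502, -0.0538, 0.0807]
orientation: [0.783, -0.619, -0.045, 0.048]
ft_force: [0.1, 0.1, -0.2]
width: 0.699
```

```bash
python3 st.py .45 -.1 .2 15
```

```text
t 27.45 psi -166.61 pos [ 0.4502 -0.0538  0.0807] F [ 0.1  0.1 -0.2] w 0.6990550879208891
go [-0.0002 -0.0462  0.1193] turn 0.028
tilt [-0.1288 -0.0197] j [-0.34  0.24  1.94 -0.07  1.08  2.6 ]
```

Call:
{"api": "apply_moves", "payload": {"increments": [{"dx":0.0,"dy":0.0,"dz":-0.005,"turn":0.0,"grip":0.3},{"dx":0.0,"dy":0.0,"dz":0.0,"turn":0.0,"grip":0.3},{"dx":0.0,"dy":0.0,"dz":-0.005,"turn":0.0,"grip":0.3},{"dx":0.0,"dy":0.0,"dz":0.0,"turn":0.0,"grip":0.3},{"dx":0.0,"dy":0.0,"dz":-0.005,"turn":0.0,"grip":0.3},{"dx":0.0,"dy":0.0,"dz":0.0,"turn":0.0,"grip":0.3},{"dx":0.0,"dy":0.0,"dz":-0.005,"turn":0.0,"grip":0.3},{"dx":0.0,"dy":0.0,"dz":0.0,"turn":0.0,"grip":0.3}]}}

```text
clock: 28.45
tcp_pos: [0.4532, -0.0548, 0.0637]
orientation: [0.783, -0.619, -0.041, 0.047]
ft_force: [0.4, 0.5, -0.4]
width: 0.699
```

```bash
sed -i "s/'j',np.round(s\['joints'\],2)/'j',np.round(s['joints'],4)/" st.py; python3 st.py .45 -.1 .2 15
```

```text
t 28.45 psi -166.6 pos [ 0.4532 -0.0548  0.0637] F [ 0.4  0.5 -0.4] w 0.6992915918075676
go [-0.0032 -0.0452  0.1363] turn 0.028
tilt [-0.1225 -0.022 ] j [-0.3399  0.2704  1.9431 -0.0716  1.0378  2.6076]
```

Call:
{"api": "apply_moves", "payload": {"increments": [{"dx":0.005,"dy":0.0,"dz":0.0,"turn":0.0,"grip":0.3},{"dx":0.005,"dy":0.0,"dz":0.0,"turn":0.0,"grip":0.3},{"dx":0.005,"dy":0.0,"dz":0.0,"turn":0.0,"grip":0.3},{"dx":0.005,"dy":0.0,"dz":0.0,"turn":0.0,"grip":0.3}]}}

```text
clock: 28.95
tcp_pos: [0.4747, -0.0548, 0.0639]
orientation: [0.783, -0.619, -0.041, 0.047]
ft_force: [-0.2, -0.4, -0.6]
width: 0.705
```

```bash
python3 st.py .45 -.1 .2 15
```

```text
t 28.95 psi -166.61 pos [ 0.4747 -0.0548  0.0639] F [-0.2 -0.4 -0.6] w 0.7052461172973116
go [-0.0247 -0.0452  0.1361] turn 0.028
tilt [-0.1221 -0.0221] j [-0.3257  0.3101  1.8893 -0.0692  1.0523  2.6197]
```

Call:
{"api": "apply_moves", "payload": {"increments": [{"dx":-0.005,"dy":0.0,"dz":-0.005,"turn":0.0,"grip":0.3},{"dx":0.0,"dy":0.0,"dz":0.0,"turn":0.0,"grip":0.3},{"dx":-0.005,"dy":0.0,"dz":-0.005,"turn":0.0,"grip":0.3},{"dx":0.0,"dy":0.0,"dz":0.0,"turn":0.0,"grip":0.3},{"dx":-0.005,"dy":0.0,"dz":-0.005,"turn":0.0,"grip":0.3},{"dx":0.0,"dy":0.0,"dz":0.0,"turn":0.0,"grip":0.3},{"dx":-0.005,"dy":0.0,"dz":-0.005,"turn":0.0,"grip":0.3},{"dx":0.0,"dy":0.0,"dz":0.0,"turn":0.0,"grip":0.3}]}}

```text
clock: 29.95
tcp_pos: [0.4527, -0.0546, 0.0421]
orientation: [0.783, -0.619, -0.042, 0.047]
ft_force: [0.2, 0.4, -0.1]
width: 0.7
```

```bash
python3 st.py .45 -.1 .2 15
```

```text
t 29.95 psi -166.6 pos [ 0.4527 -0.0546  0.0421] F [ 0.2  0.4 -0.1] w 0.6995141351786767
go [-0.0027 -0.0454  0.1579] turn 0.028
tilt [-0.1233 -0.0218] j [-0.34    0.3125  1.9475 -0.0737  0.9922  2.6116]
```

Call:
{"api": "apply_moves", "payload": {"increments": [{"dx":0.0,"dy":0.0,"dz":0.06,"turn":0.0,"grip":0.3},{"dx":0.0,"dy":0.0,"dz":0.0,"turn":0.0,"grip":0.3}]}}

```text
clock: 30.2
tcp_pos: [0.4523, -0.0546, 0.1023]
orientation: [0.783, -0.619, -0.043, 0.047]
ft_force: [0.6, -0.2, -0.6]
width: 0.702
```

```bash
python3 st.py .45 -.1 .2 15
```

```text
t 30.2 psi -166.61 pos [ 0.4523 -0.0546  0.1023] F [ 0.6 -0.2 -0.6] w 0.7017699128209065
go [-0.0023 -0.0454  0.0977] turn 0.028
tilt [-0.1258 -0.0209] j [-0.3402  0.2002  1.93   -0.0684  1.1244  2.6006]
```

Call:
{"api": "apply_moves", "payload": {"increments": [{"dx":0.0,"dy":0.0,"dz":-0.004,"turn":0.0,"grip":0.3},{"dx":0.0,"dy":0.0,"dz":-0.004,"turn":0.0,"grip":0.3},{"dx":0.0,"dy":0.0,"dz":-0.004,"turn":0.0,"grip":0.3},{"dx":0.0,"dy":0.0,"dz":-0.004,"turn":0.0,"grip":0.3},{"dx":0.0,"dy":0.0,"dz":-0.004,"turn":0.0,"grip":0.3},{"dx":0.0,"dy":0.0,"dz":-0.004,"turn":0.0,"grip":0.3},{"dx":0.0,"dy":0.0,"dz":-0.004,"turn":0.0,"grip":0.3},{"dx":0.0,"dy":0.0,"dz":-0.004,"turn":0.0,"grip":0.3}]}}

```text
clock: 31.2
tcp_pos: [0.4502, -0.0539, 0.0651]
orientation: [0.783, -0.618, -0.045, 0.048]
ft_force: [0.2, -0.3, 0.2]
width: 0.699
```

```bash
python3 st.py .45 -.1 .2 15
```

```text
t 31.2 psi -166.61 pos [ 0.4502 -0.0539  0.0651] F [ 0.2 -0.3  0.2] w 0.6990712138182213
go [-0.0002 -0.0461  0.1349] turn 0.028
tilt [-0.1306 -0.0191] j [-0.3403  0.2671  1.9442 -0.0711  1.0485  2.6067]
```

Call:
{"api": "apply_moves", "payload": {"increments": [{"dx":0.0,"dy":-0.01,"dz":0.05,"turn":0.185,"grip":0.35},{"dx":0.001,"dy":-0.03,"dz":0.04,"turn":0.185,"grip":0.35},{"dx":0.001,"dy":-0.03,"dz":0.0,"turn":0.185,"grip":0.35},{"dx":0.001,"dy":-0.03,"dz":0.0,"turn":0.185,"grip":0.35},{"dx":0.001,"dy":-0.03,"dz":0.0,"turn":0.185,"grip":0.35},{"dx":0.001,"dy":-0.03,"dz":0.0,"turn":0.185,"grip":0.35},{"dx":0.001,"dy":-0.03,"dz":0.0,"turn":0.185,"grip":0.35},{"dx":0.001,"dy":-0.03,"dz":0.0,"turn":0.185,"grip":0.35}]}}

```text
clock: 32.2
tcp_pos: [0.4569, -0.2789, 0.1569]
orientation: [0.994, 0.083, 0.0, 0.069]
ft_force: [0.4, -0.3, -0.0]
width: 0.652
```

```bash
python3 st.py .4598 -.3424 .08 -51
```

```text
t 32.2 psi -80.47 pos [ 0.4569 -0.2789  0.1569] F [ 0.4 -0.3 -0. ] w 0.6524375626002907
go [ 0.0029 -0.0635 -0.0769] turn 0.514
tilt [ 0.0124 -0.138 ] j [-0.7155  0.1554  1.8515 -0.1118  1.037   0.7412]
```

Call:
{"api": "apply_moves", "payload": {"increments": [{"dx":0.001,"dy":-0.03,"dz":0.0,"turn":0.17,"grip":0.3},{"dx":0.001,"dy":-0.02,"dz":-0.02,"turn":0.17,"grip":0.3},{"dx":0.0,"dy":-0.003,"dz":-0.04,"turn":0.165,"grip":0.3},{"dx":0.0,"dy":0.0,"dz":0.0,"turn":0.0,"grip":0.3}]}}

```text
clock: 32.7
tcp_pos: [0.4587, -0.3366, 0.0964]
orientation: [0.94, 0.335, 0.019, 0.068]
ft_force: [0.8, 1.6, 0.0]
width: 0.7
```

```bash
python3 st.py .4598 -.3424 .08 -51; python3 - <<'E'
from h import *
p=env.camera('scene');save('s11',cv2.resize(p['image'][170:320,60:260],None,fx=4,fy=4,interpolation=cv2.INTER_CUBIC))
E
```

```text
t 32.7 psi -50.81 pos [ 0.4587 -0.3366  0.0964] F [0.8 1.6 0. ] w 0.7002114963599648
go [ 0.0011 -0.0058 -0.0164] turn -0.003
tilt [ 0.0817 -0.1159] j [-0.8322  0.2846  1.8396 -0.0229  0.8763  0.068 ]
```

View pics/s11.png

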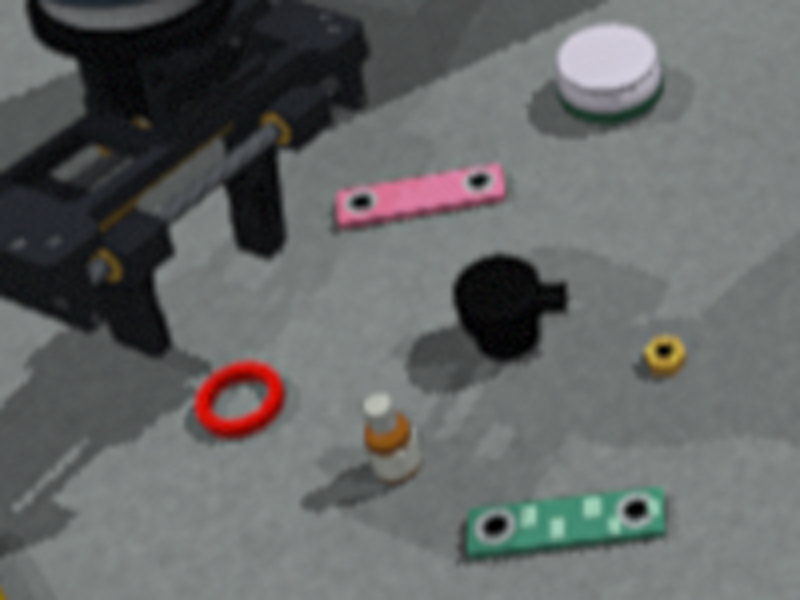

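Call:
{"api": "apply_moves", "payload": {"increments": [{"dx":0.0,"dy":0.0,"dz":0.01,"turn":0.185,"grip":0.3},{"dx":0.0,"dy":0.0,"dz":0.0,"turn":0.185,"grip":0.3},{"dx":0.0,"dy":0.0,"dz":0.0,"turn":0.185,"grip":0.3},{"dx":0.0,"dy":0.0,"dz":0.0,"turn":0.185,"grip":0.3},{"dx":0.0,"dy":0.0,"dz":0.0,"turn":0.185,"grip":0.3},{"dx":0.0,"dy":0.0,"dz":0.0,"turn":0.185,"grip":0.3},{"dx":0.0,"dy":0.0,"dz":0.0,"turn":0.185,"grip":0.3},{"dx":0.0,"dy":0.0,"dz":0.0,"turn":0.185,"grip":0.3}]}}

```text
clock: 33.75
tcp_pos: [0.4687, -0.3397, 0.1271]
orientation: [0.46, 0.885, 0.065, 0.047]
ft_force: [0.0, 0.2, -0.0]
width: 0.703
```

Call:
{"api": "apply_moves", "payload": {"increments": [{"dx":0.0,"dy":0.0,"dz":0.0,"turn":0.185,"grip":0.3},{"dx":0.0,"dy":0.0,"dz":0.0,"turn":0.185,"grip":0.3},{"dx":0.0,"dy":0.0,"dz":0.0,"turn":0.185,"grip":0.3},{"dx":0.0,"dy":0.0,"dz":0.0,"turn":0.185,"grip":0.3},{"dx":0.0,"dy":0.0,"dz":0.0,"turn":0.185,"grip":0.3},{"dx":0.0,"dy":0.0,"dz":0.0,"turn":0.1,"grip":0.3},{"dx":0.0,"dy":0.0,"dz":0.0,"turn":0.0,"grip":0.3}]}}

```text
clock: 34.62
tcp_pos: [0.476, -0.342, 0.1436]
orientation: [-0.04, 0.996, 0.073, 0.014]
ft_force: [0.1, 0.4, 0.4]
width: 0.7
```

```bash
python3 st.py .4598 -.3424 .08 100
```

```text
t 34.625 psi 94.55 pos [ 0.476  -0.342   0.1436] F [0.1 0.4 0.4] w 0.7002640660162935
go [-0.0162 -0.0004 -0.0636] turn 0.095
tilt [0.0224 0.1468] j [-0.883   0.3703  1.6118  0.1163  1.2614 -2.5742]
```

Call:
{"api": "apply_moves", "payload": {"increments": [{"dx":-0.016,"dy":0.0,"dz":-0.05,"turn":0.05,"grip":0.35},{"dx":0.0,"dy":0.0,"dz":-0.02,"turn":0.0,"grip":0.35},{"dx":0.0,"dy":0.0,"dz":0.0,"turn":0.0,"grip":0.35}]}}

```text
clock: 35.0
tcp_pos: [0.4622, -0.3433, 0.077]
orientation: [-0.06, 0.996, 0.07, 0.014]
ft_force: [0.2, -0.5, -0.7]
width: 0.648
```

```bash
python3 st.py .4598 -.3424 .08 100
```

```text
t 35.0 psi 96.91 pos [ 0.4622 -0.3433  0.077 ] F [ 0.2 -0.5 -0.7] w 0.6481262901102753
go [-0.0024  0.0009  0.003 ] turn 0.054
tilt [0.0198 0.1408] j [-0.8996  0.4435  1.6671  0.114   1.1322 -2.6447]
```

Call:
{"api": "apply_moves", "payload": {"increments": [{"dx":-0.003,"dy":0.0,"dz":-0.02,"turn":0.0,"grip":0.4},{"dx":0.0,"dy":0.0,"dz":0.0,"turn":0.0,"grip":0.4}]}}

```text
clock: 35.25
tcp_pos: [0.46, -0.344, 0.0579]
orientation: [-0.059, 0.996, 0.069, 0.015]
ft_force: [0.5, 0.0, 0.2]
width: 0.604
```

```bash
python3 st.py .4598 -.3424 .03 100; python3 - <<'E'
from h import *
p=env.camera('scene');save('s12',cv2.resize(p['image'][190:310,60:220],None,fx=5,fy=5,interpolation=cv2.INTER_CUBIC))
p=env.camera('top');save('t12',cv2.resize(p['image'][150:260,360:500],None,fx=5,fy=5,interpolation=cv2.INTER_CUBIC))
E
```

```text
t 35.25 psi 96.78 pos [ 0.46   -0.344   0.0579] F [0.5 0.  0.2] w 0.6038941362053655
go [-0.0002  0.0016 -0.0279] turn 0.056
tilt [0.0215 0.1384] j [-0.9033  0.4694  1.677   0.1157  1.094  -2.6507]
```

View pics/s12.png

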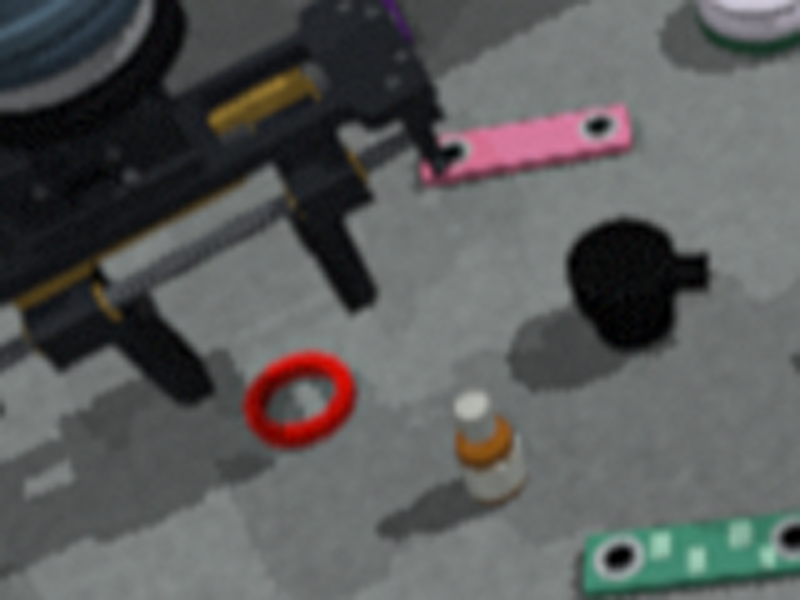

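View pics/t12.png

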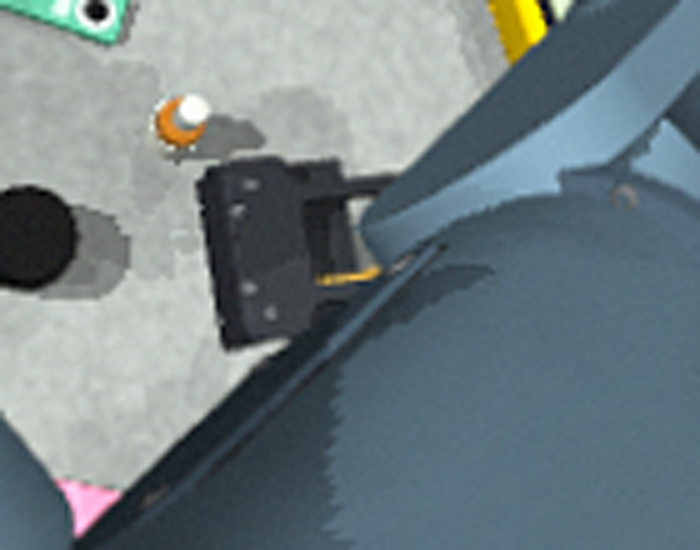

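Call:
{"api": "apply_moves", "payload": {"increments": [{"dx":0.0,"dy":-0.001,"dz":-0.02,"turn":0.0,"grip":0.4},{"dx":0.0,"dy":0.0,"dz":0.0,"turn":0.0,"grip":0.4}]}}

```text
clock: 35.6
tcp_pos: [0.4615, -0.3468, 0.0391]
orientation: [-0.059, 0.996, 0.067, 0.016]
ft_force: [-0.1, 0.7, -0.2]
width: 0.599
```

```bash
python3 st.py .4598 -.3445 .0195 97; python3 - <<'E'
from h import *
p=env.camera('scene');save('s13',cv2.resize(p['image'][210:310,60:200],None,fx=5,fy=5,interpolation=cv2.INTER_CUBIC))
E
```

```text
t 35.6 psi 96.8 pos [ 0.4615 -0.3468  0.0391] F [-0.1  0.7 -0.2] w 0.5993448804236045
go [-0.0017  0.0023 -0.0196] turn 0.004
tilt [0.0246 0.1346] j [-0.9042  0.5024  1.6754  0.118   1.0579 -2.6565]
```

View pics/s13.png

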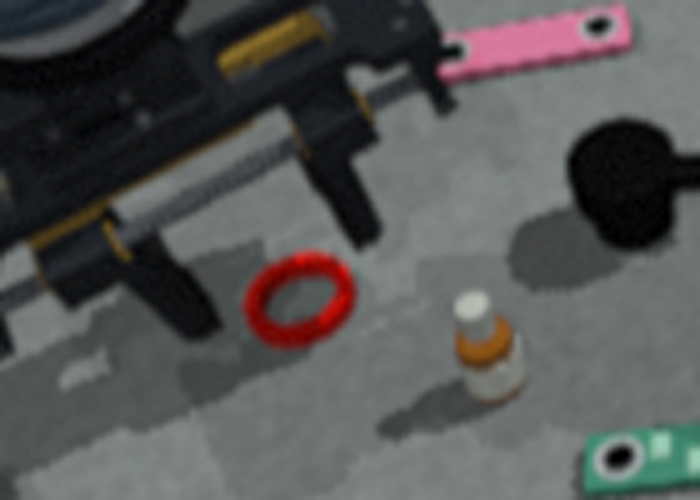

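Call:
{"api": "apply_moves", "payload": {"increments": [{"dx":-0.003,"dy":0.004,"dz":-0.012,"turn":0.0,"grip":0.4},{"dx":0.0,"dy":0.0,"dz":0.0,"turn":0.0,"grip":0.4}]}}

```text
clock: 35.9
tcp_pos: [0.459, -0.3432, 0.0273]
orientation: [-0.059, 0.996, 0.066, 0.017]
ft_force: [0.6, 0.2, -0.4]
width: 0.601
```

```bash
python3 st.py .4598 -.3440 .0195 97; python3 - <<'E'
from h import *
p=env.camera('scene');save('s14',cv2.resize(p['image'][220:310,60:180],None,fx=6,fy=6,interpolation=cv2.INTER_CUBIC))
E
```

```text
t 35.9 psi 96.8 pos [ 0.459  -0.3432  0.0273] F [ 0.6  0.2 -0.4] w 0.6008100038514279
go [ 0.0008 -0.0008 -0.0078] turn 0.004
tilt [0.0259 0.1332] j [-0.9039  0.5138  1.6892  0.12    1.031  -2.6599]
```

View pics/s14.png

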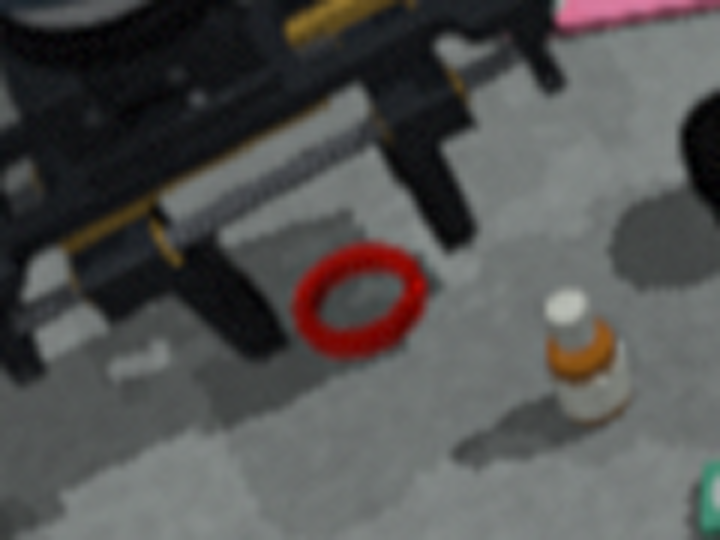

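Call:
{"api": "apply_moves", "payload": {"increments": [{"dx":0.0,"dy":-0.001,"dz":-0.0075,"turn":0.0,"grip":0.4},{"dx":0.0,"dy":0.0,"dz":0.0,"turn":0.0,"grip":0.4}]}}

```text
clock: 36.2
tcp_pos: [0.4598, -0.3453, 0.0205]
orientation: [-0.059, 0.996, 0.065, 0.018]
ft_force: [0.3, 0.5, 0.0]
width: 0.598
```

```bash
python3 st.py .4598 -.3440 .0195 97; python3 - <<'E'
from h import *
p=env.camera('scene');save('s15',cv2.resize(p['image'][220:310,60:180],None,fx=6,fy=6,interpolation=cv2.INTER_CUBIC))
E
```

```text
t 36.2 psi 96.8 pos [ 0.4598 -0.3453  0.0205] F [0.3 0.5 0. ] w 0.5981900638428459
go [ 0.      0.0013 -0.001 ] turn 0.003
tilt [0.0275 0.1311] j [-0.9051  0.5274  1.686   0.1209  1.0182 -2.6628]
```

View pics/s15.png

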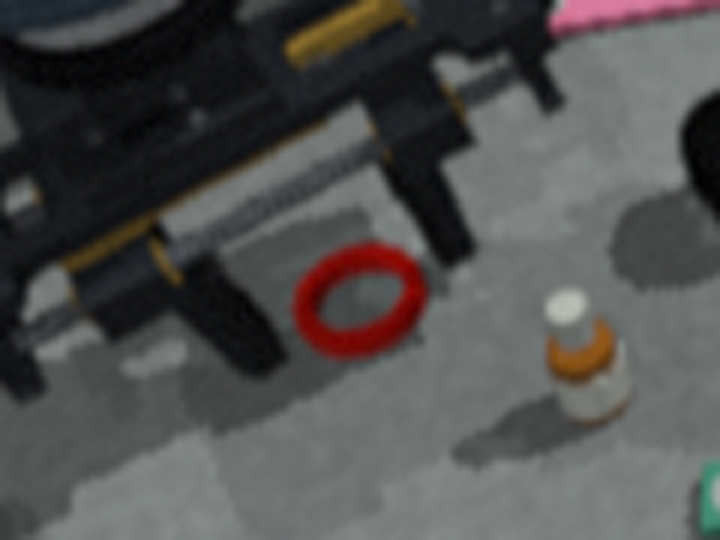

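Call:
{"api": "apply_moves", "payload": {"increments": [{"dx":0.0,"dy":0.001,"dz":-0.0025,"turn":0.0,"grip":0.4},{"dx":0.0,"dy":0.0,"dz":0.0,"turn":0.0,"grip":0.4}]}}

```text
clock: 36.5
tcp_pos: [0.4604, -0.3452, 0.0189]
orientation: [-0.059, 0.996, 0.064, 0.018]
ft_force: [0.1, 0.5, 1.5]
width: 0.602
```

```bash
python3 st.py .4598 -.3440 .0175 97
```

```text
t 36.5 psi 96.81 pos [ 0.4604 -0.3452  0.0189] F [0.1 0.5 1.5] w 0.6019731562253149
go [-0.0006  0.0012 -0.0014] turn 0.003
tilt [0.0288 0.1293] j [-0.904   0.5296  1.6866  0.1212  1.013  -2.6624]
```

Call:
{"api": "apply_moves", "payload": {"increments": [{"dx":0.0,"dy":0.001,"dz":-0.001,"turn":0.0,"grip":0.47},{"dx":0.0,"dy":0.0,"dz":0.0,"turn":0.0,"grip":1.0},{"dx":0.0,"dy":0.0,"dz":0.0,"turn":0.0,"grip":1.0},{"dx":0.0,"dy":0.0,"dz":0.0,"turn":0.0,"grip":1.0}]}}

```text
clock: 37.0
tcp_pos: [0.4608, -0.3448, 0.0184]
orientation: [-0.059, 0.996, 0.063, 0.019]
ft_force: [-0.2, -1.1, 1.2]
width: 0.456
```

```bash
python3 st.py .4598 -.3440 .0175 97; python3 - <<'E'
from h import *
p=env.camera('scene');save('s16',cv2.resize(p['image'][220:310,60:180],None,fx=6,fy=6,interpolation=cv2.INTER_CUBIC))
E
```

```text
t 37.0 psi 96.8 pos [ 0.4608 -0.3448  0.0184] F [-0.2 -1.1  1.2] w 0.45649827215016986
go [-0.001   0.0008 -0.0009] turn 0.003
tilt [0.0298 0.1279] j [-0.903   0.5297  1.6879  0.1215  1.0099 -2.6617]
```

View pics/s16.png

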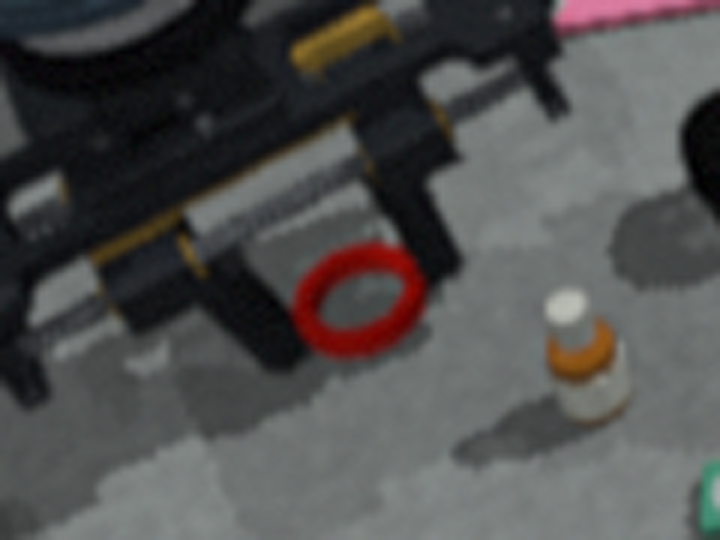

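Gripped at about 41 mm. Lifting slightly, then checking.

Call:
{"api": "apply_moves", "payload": {"increments": [{"dx":0.0,"dy":0.0,"dz":0.0,"turn":0.0,"grip":1.0},{"dx":0.0,"dy":0.0,"dz":0.02,"turn":0.0,"grip":1.0},{"dx":0.0,"dy":0.0,"dz":0.02,"turn":0.0,"grip":1.0},{"dx":0.0,"dy":0.0,"dz":0.0,"turn":0.0,"grip":1.0}]}}

```text
clock: 37.55
tcp_pos: [0.4608, -0.3443, 0.0615]
orientation: [-0.059, 0.996, 0.063, 0.019]
ft_force: [0.4, 0.2, 0.4]
width: 0.451
```

```bash
python3 st.py .4598 -.3440 .0175 97; python3 - <<'E'
from h import *
p=env.camera('scene');save('s17',cv2.resize(p['image'][190:310,60:220],None,fx=5,fy=5,interpolation=cv2.INTER_CUBIC))
E
```

```text
t 37.55 psi 96.81 pos [ 0.4608 -0.3443  0.0615] F [0.4 0.2 0.4] w 0.45133272993810847
go [-0.001   0.0003 -0.044 ] turn 0.003
tilt [0.0297 0.1285] j [-0.9027  0.458   1.6841  0.1167  1.0853 -2.6513]
```

View pics/s17.png

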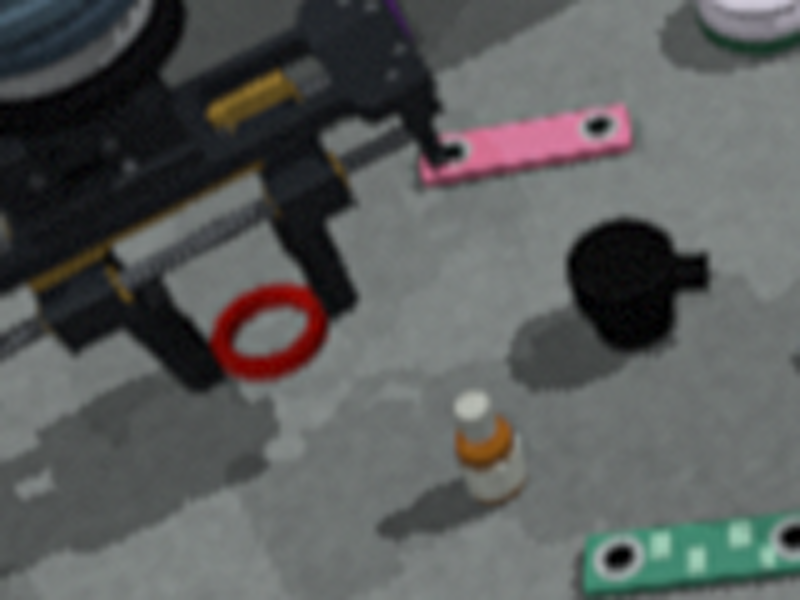

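Call:
{"api": "apply_moves", "payload": {"increments": [{"dx":0.0,"dy":0.0,"dz":0.05,"turn":0.0,"grip":1.0},{"dx":0.0,"dy":0.02,"dz":0.04,"turn":0.0,"grip":1.0},{"dx":0.006,"dy":0.05,"dz":0.0,"turn":0.0,"grip":1.0},{"dx":0.006,"dy":0.05,"dz":0.0,"turn":0.0,"grip":1.0},{"dx":0.006,"dy":0.05,"dz":0.0,"turn":0.0,"grip":1.0},{"dx":0.006,"dy":0.05,"dz":0.0,"turn":0.0,"grip":1.0},{"dx":0.006,"dy":0.05,"dz":0.0,"turn":0.0,"grip":1.0},{"dx":0.006,"dy":0.05,"dz":0.0,"turn":0.0,"grip":1.0}]}}

```text
clock: 38.6
tcp_pos: [0.4945, -0.0167, 0.1516]
orientation: [-0.055, 0.996, 0.065, 0.018]
ft_force: [-0.4, -0.3, 0.0]
width: 0.454
```

```bash
python3 st.py .537 .278 .12 97
```

```text
t 38.6 psi 96.38 pos [ 0.4945 -0.0167  0.1516] F [-0.4 -0.3  0. ] w 0.4544444158383201
go [ 0.0425  0.2947 -0.0316] turn 0.011
tilt [0.0297 0.1307] j [-0.3574  0.1133  1.9115  0.1468  1.1391 -2.1025]
```

Call:
{"api": "apply_moves", "payload": {"increments": [{"dx":0.008,"dy":0.05,"dz":0.0,"turn":0.0,"grip":1.0},{"dx":0.008,"dy":0.05,"dz":0.0,"turn":0.0,"grip":1.0},{"dx":0.008,"dy":0.05,"dz":0.0,"turn":0.0,"grip":1.0},{"dx":0.008,"dy":0.05,"dz":0.0,"turn":0.0,"grip":1.0},{"dx":0.008,"dy":0.05,"dz":0.0,"turn":0.0,"grip":1.0},{"dx":0.004,"dy":0.03,"dz":0.0,"turn":0.0,"grip":1.0},{"dx":0.0,"dy":0.0,"dz":0.0,"turn":0.0,"grip":1.0}]}}

```text
clock: 39.48
tcp_pos: [0.5357, 0.2762, 0.1494]
orientation: [-0.058, 0.996, 0.065, 0.017]
ft_force: [-0.8, 0.1, -0.8]
width: 0.451
```

```bash
cat > ring.py <<'E'
from h import *
import sys
for n in('top','scene'):
    p=env.camera(n);W=cloud(p);hsv=cv2.cvtColor(p['image'],cv2.COLOR_RGB2HSV);H,s,v=[hsv[...,i].astype(int) for i in range(3)]
    m=(p['depth']>0)&((H<5)|(H>174))&(s>150)&(v>60)&(abs(W[...,0]-.537)<.08)&(abs(W[...,1]-.28)<.09)&(W[...,2]<.2)
    q=W[m]*1000
    if len(q)>10:
        r=cv2.minAreaRect(q[:,:2].astype(np.float32));print(n,len(q),'x',np.round([q[:,0].min(),q[:,0].max()],1),'y',np.round([q[:,1].min(),q[:,1].max()],1),'z',np.round(np.percentile(q[:,2],[5,50,95]),1),'rect',np.round(r[0],1),np.round(r[1],1))
        A=np.c_[q[:,:2]-[537,280],np.ones(len(q))];print('  plane',np.round(np.linalg.lstsq(A,q[:,2],rcond=None)[0],3))
    if n=='scene': save(sys.argv[1],cv2.resize(p['image'][110:250,300:450],None,fx=4,fy=4,interpolation=cv2.INTER_CUBIC))
E
python3 st.py .537 .278 .12 97; python3 ring.py r1
```

```text
t 39.475 psi 96.63 pos [0.5357 0.2762 0.1494] F [-0.8  0.1 -0.8] w 0.4513534790550873
go [ 0.0013  0.0018 -0.0294] turn 0.006
tilt [0.0262 0.1308] j [ 0.2174  0.3043  1.685   0.1373  1.1019 -1.5282]
scene 94 x [520.5 555.6] y [251.9 296.2] z [136.  140.2 142.3] rect [540.8 277.9] [24.3 47.2]
  plane [ 2.00000e-03 -4.10000e-02  1.40015e+02]
```

View pics/r1.png

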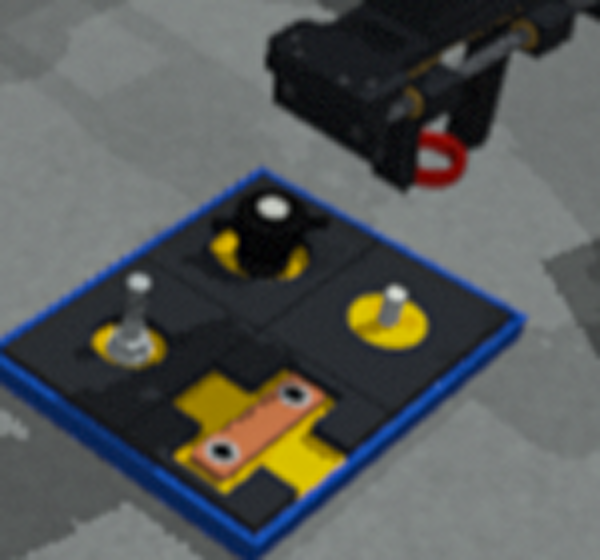

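Call:
{"api": "apply_moves", "payload": {"increments": [{"dx":0.002,"dy":0.003,"dz":-0.04,"turn":0.0,"grip":1.0},{"dx":0.0,"dy":0.0,"dz":-0.03,"turn":0.0,"grip":1.0},{"dx":0.0,"dy":0.0,"dz":0.0,"turn":0.0,"grip":1.0}]}}

```text
clock: 39.95
tcp_pos: [0.5384, 0.273, 0.0784]
orientation: [-0.055, 0.996, 0.064, 0.017]
ft_force: [1.4, -0.5, 0.6]
width: 0.45
```

```bash
python3 st.py .538 .279 .072 97; python3 ring.py r2
```

```text
t 39.95 psi 96.27 pos [0.5384 0.273  0.0784] F [ 1.4 -0.5  0.6] w 0.4504292063317961
go [-0.0004  0.006  -0.0064] turn 0.013
tilt [0.0275 0.1293] j [ 0.212   0.4086  1.7132  0.1467  0.9703 -1.5482]
scene 107 x [507.7 576. ] y [223.7 329.9] z [62.5 70.1 73.9] rect [544.  278.2] [ 25.1 123.1]
  plane [ 0.155 -0.577 67.015]
```

View pics/r2.png

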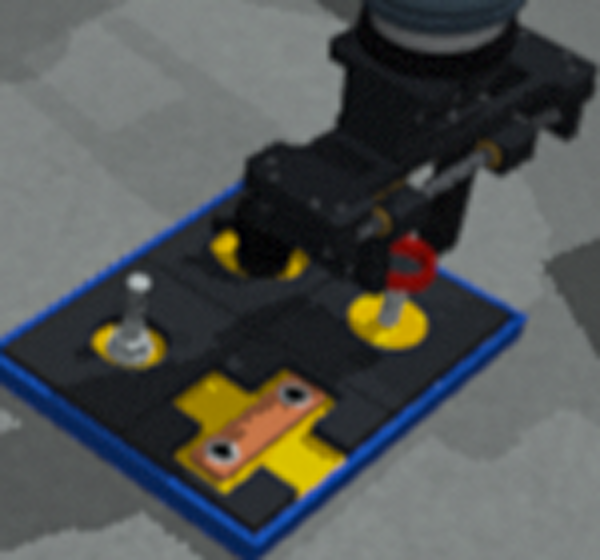

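Call:
{"api": "apply_moves", "payload": {"increments": [{"dx":0.0,"dy":0.005,"dz":-0.014,"turn":0.0,"grip":1.0},{"dx":0.0,"dy":0.0,"dz":0.0,"turn":0.0,"grip":1.0}]}}

```text
clock: 40.3
tcp_pos: [0.5421, 0.2788, 0.069]
orientation: [-0.054, 0.996, 0.065, 0.022]
ft_force: [-0.5, 0.2, 0.2]
width: 0.457
```

```bash
python3 st.py .538 .278 .042 97; python3 ring.py r3
```

```text
t 40.3 psi 96.25 pos [0.5421 0.2788 0.069 ] F [-0.5  0.2  0.2] w 0.4569265254012022
go [-0.0041 -0.0008 -0.027 ] turn 0.013
tilt [0.0363 0.1314] j [ 0.2204  0.4296  1.7072  0.1489  0.9454 -1.5431]
scene 103 x [516.7 580.5] y [227.5 321. ] z [53.8 60.6 63.6] rect [553.9 276.5] [ 24.6 107.9]
  plane [ 0.094 -0.394 60.612]
```

View pics/r3.png

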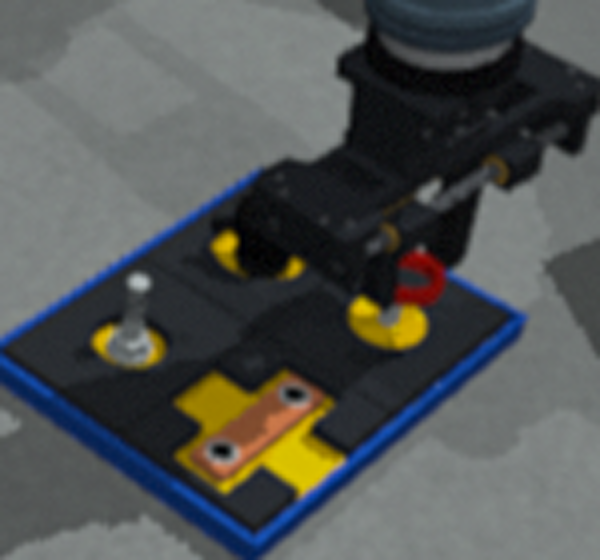

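Call:
{"api": "apply_moves", "payload": {"increments": [{"dx":-0.004,"dy":-0.001,"dz":-0.01,"turn":0.0,"grip":1.0},{"dx":0.0,"dy":0.0,"dz":0.0,"turn":0.0,"grip":1.0}]}}

```text
clock: 40.65
tcp_pos: [0.539, 0.2781, 0.06]
orientation: [-0.055, 0.996, 0.065, 0.023]
ft_force: [0.3, -0.2, -1.0]
width: 0.454
```

```bash
python3 st.py .538 .278 .042 97; python3 ring.py r4
```

```text
t 40.65 psi 96.29 pos [0.539  0.2781 0.06  ] F [ 0.3 -0.2 -1. ] w 0.45429210458036545
go [-0.001  -0.0001 -0.018 ] turn 0.012
tilt [0.039  0.1319] j [ 0.2204  0.4371  1.7198  0.1513  0.9229 -1.5478]
scene 98 x [501.9 577.2] y [224.6 330.1] z [44.2 51.6 63.5] rect [545.7 282.6] [ 25.5 129.1]
  plane [ 0.117 -0.615 53.819]
```

View pics/r4.png

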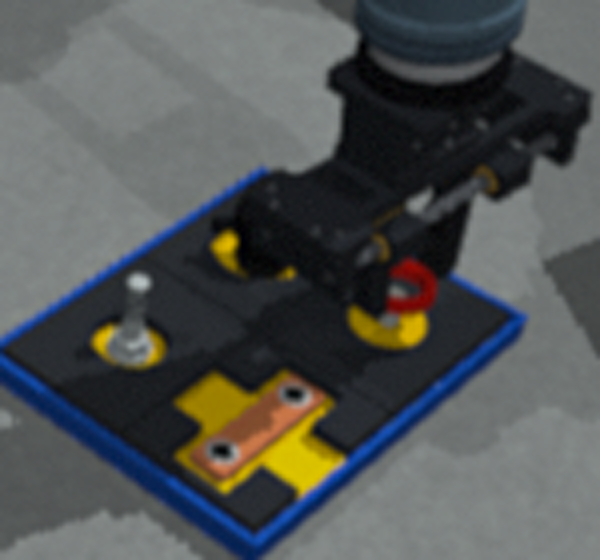

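The post top shows through the ring hole at crop (402,285). Continuing down.

Call:
{"api": "apply_moves", "payload": {"increments": [{"dx":-0.002,"dy":0.0,"dz":-0.012,"turn":0.0,"grip":1.0},{"dx":0.0,"dy":0.0,"dz":0.0,"turn":0.0,"grip":1.0}]}}

```text
clock: 41.0
tcp_pos: [0.538, 0.2784, 0.0483]
orientation: [-0.055, 0.996, 0.065, 0.024]
ft_force: [-0.5, 0.1, -0.4]
width: 0.454
```

```bash
python3 st.py .538 .278 .042 97; python3 ring.py r5
```

```text
t 41.0 psi 96.29 pos [0.538  0.2784 0.0483] F [-0.5  0.1 -0.4] w 0.4539459677722153
go [ 0.     -0.0004 -0.0063] turn 0.012
tilt [0.0411 0.1324] j [ 0.2212  0.454   1.7256  0.1542  0.8982 -1.5517]
scene 75 x [526.4 575.9] y [224.  299.8] z [ 37.1  40.1 100.4] rect [558.2 266.2] [24.1 87.8]
  plane [ 0.209 -0.522 42.222]
```

View pics/r5.png

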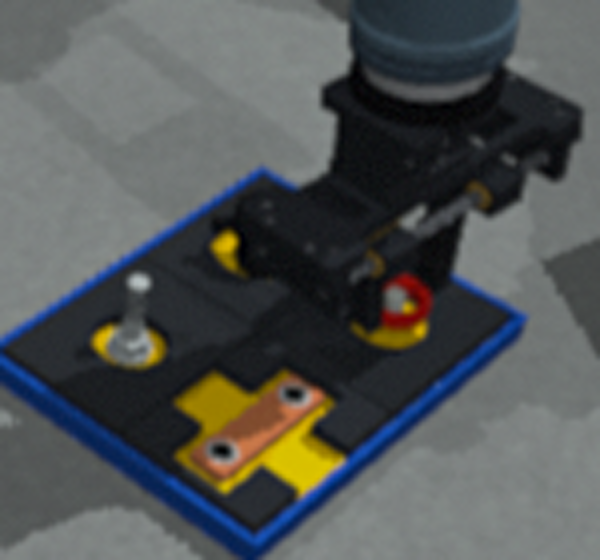

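Call:
{"api": "apply_moves", "payload": {"increments": [{"dx":-0.001,"dy":0.0,"dz":-0.007,"turn":0.0,"grip":1.0},{"dx":0.0,"dy":0.0,"dz":0.0,"turn":0.0,"grip":1.0}]}}

```text
clock: 41.35
tcp_pos: [0.5383, 0.2786, 0.0422]
orientation: [-0.055, 0.996, 0.065, 0.026]
ft_force: [0.5, -0.6, -1.4]
width: 0.453
```

```bash
python3 st.py .538 .278 .040 97
```

```text
t 41.35 psi 96.29 pos [0.5383 0.2786 0.0422] F [ 0.5 -0.6 -1.4] w 0.45273385411239847
go [-0.0003 -0.0006 -0.0022] turn 0.012
tilt [0.0437 0.133 ] j [ 0.2215  0.4636  1.7274  0.156   0.8841 -1.554 ]
```

Call:
{"api": "apply_moves", "payload": {"increments": [{"dx":0.0,"dy":0.0,"dz":-0.0015,"turn":0.0,"grip":1.0},{"dx":0.0,"dy":0.0,"dz":0.0,"turn":0.0,"grip":0.4},{"dx":0.0,"dy":0.0,"dz":0.0,"turn":0.0,"grip":0.4},{"dx":0.0,"dy":0.0,"dz":0.0,"turn":0.0,"grip":0.4}]}}

```text
clock: 41.85
tcp_pos: [0.5387, 0.2787, 0.041]
orientation: [-0.055, 0.996, 0.065, 0.026]
ft_force: [-0.5, -0.5, 0.3]
width: 0.601
```

```bash
python3 st.py .538 .278 .040 97; python3 ring.py r6
```

```text
t 41.85 psi 96.29 pos [0.5387 0.2787 0.041 ] F [-0.5 -0.5  0.3] w 0.6013803759443572
go [-0.0007 -0.0007 -0.001 ] turn 0.012
tilt [0.0445 0.1332] j [ 0.2215  0.466   1.7271  0.1564  0.8812 -1.5546]
scene 57 x [523.5 558.8] y [260.4 312.1] z [22.  29.4 31.7] rect [543.  289.1] [19.7 57. ]
  plane [1.890e-01 1.400e-02 2.676e+01]
```

View pics/r6.png

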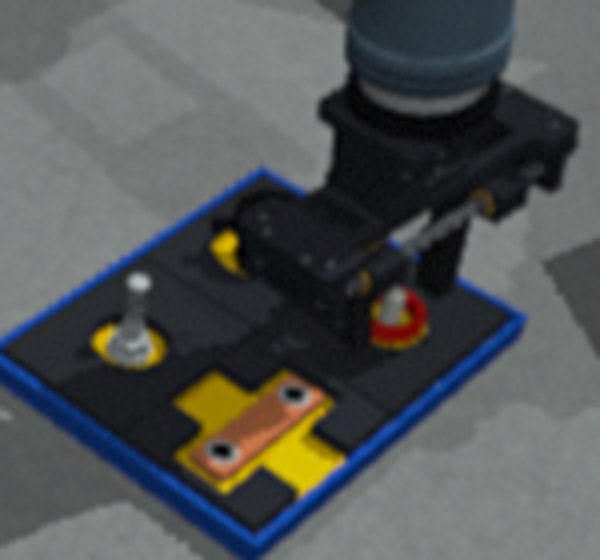

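Call:
{"api": "apply_moves", "payload": {"increments": [{"dx":0.0,"dy":0.0,"dz":0.02,"turn":0.0,"grip":0.4},{"dx":0.0,"dy":0.0,"dz":0.04,"turn":0.0,"grip":0.4},{"dx":0.0,"dy":0.0,"dz":0.05,"turn":0.0,"grip":0.4},{"dx":0.0,"dy":0.0,"dz":0.05,"turn":0.0,"grip":0.4},{"dx":-0.03,"dy":0.04,"dz":0.0,"turn":0.0,"grip":0.4},{"dx":-0.04,"dy":0.04,"dz":0.0,"turn":0.0,"grip":0.4},{"dx":-0.04,"dy":0.04,"dz":0.0,"turn":0.0,"grip":0.4},{"dx":-0.04,"dy":0.04,"dz":0.0,"turn":0.0,"grip":0.4}]}}

```text
clock: 42.95
tcp_pos: [0.3889, 0.4404, 0.2195]
orientation: [-0.051, 0.996, 0.068, 0.033]
ft_force: [-0.3, 0.4, -0.0]
width: 0.601
```

Call:
{"api": "apply_moves", "payload": {"increments": [{"dx":-0.03,"dy":0.04,"dz":0.0,"turn":0.0,"grip":0.4},{"dx":-0.03,"dy":0.04,"dz":0.0,"turn":0.0,"grip":0.4},{"dx":-0.02,"dy":0.03,"dz":0.0,"turn":0.0,"grip":0.4},{"dx":0.0,"dy":0.0,"dz":0.0,"turn":0.0,"grip":0.4},{"dx":0.0,"dy":0.0,"dz":0.0,"turn":0.0,"grip":0.4}]}}

```text
clock: 43.58
tcp_pos: [0.303, 0.5563, 0.2283]
orientation: [-0.053, 0.995, 0.071, 0.036]
ft_force: [0.1, -0.5, -0.3]
width: 0.601
```

```bash
python3 st.py .3 .5 .2 97; python3 ring.py r7; python3 - <<'E'
from h import *
p=env.camera('top');save('final_top',p['image'])
q=env.camera('scene');save('final_scene',q['image'])
E
```

```text
t 43.575 psi 96.15 pos [0.303  0.5563 0.2283] F [ 0.1 -0.5 -0.3] w 0.6014566664108958
go [-0.003  -0.0563 -0.0283] turn 0.015
tilt [0.0643 0.1454] j [ 0.8632  0.2314  1.6057  0.05    1.1518 -0.8318]
top 140 x [515.4 554.5] y [260.6 305.7] z [23.5 29.9 33.1] rect [534.9 282.6] [41.1 41.6]
  plane [ 1.300e-02 -7.200e-02  2.965e+01]
scene 106 x [507.2 557.7] y [257.2 310.6] z [19.9 29.6 31.9] rect [533.4 283.9] [41.9 55.8]
  plane [ 0.092 -0.091 28.174]
```

View pics/final_top.png

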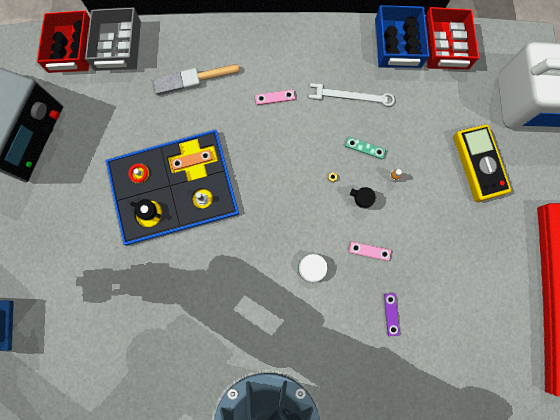

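View pics/r7.png

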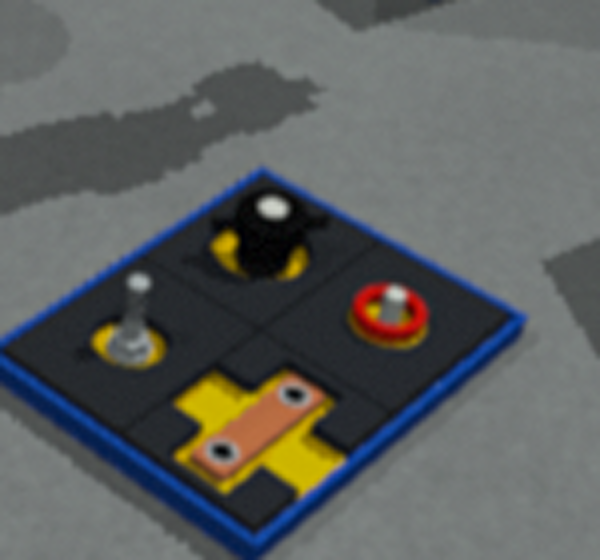

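The final pictures show all four parts in place. In the top view, the plug is at (148,211) with its dot up, the bolt stands at (203,199), the bar is flat in the slot at (193,159), and the ring is flat over the post at (139,173). The cap at (364,197) and the green bar at (365,148) haven't moved, and the arm is clear. Handing in.

```bash
python3 -c "
from workcell import env
print(env.sign_off())"
```

```text
the job is handed in; nothing more can be done
None
```

I filled the tray in the order asked and handed the job in at about 44 s of the 102 s allowed. Sign-off gives no verdict, so the result rests on my own checks.

**Final checks (top and scene views, arm clear of the tray):**
- **Filling plug:** upright in the large round pocket with the white dot up.
- **Pole bolt:** standing on its head in the small round pocket.
- **Copper bar:** flat in the long slot. Its top measured about 18 mm high, which matches resting on the slot floor.
- **Red ring:** flat over the white post. Its top measured about 30 mm high, which matches lying on the nest.
- **Left on the bench:** the plain black cap and the green bar are where they were.

**What disagreed or went wrong:**
- **Tool tilt:** the tool drifted to about 8° off vertical over the many small moves. I tried to cancel the drift and could not, so I picked and placed the ring with the tool tilted. It still ended up flat.
- **Camera differences:** before pickup, the two cameras disagreed by up to about 4 mm on part positions, so I used averages. After placing, both put the ring a few mm off the post axis, well within the play of its hole.
- **Forces:** the highest wrist force I read was about 9 N, when the bolt touched the pocket floor.

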